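Unload the stone scanner and make it ready for calibration

ROBOT

A 6-joint arm with a two-finger parallel gripper is mounted at the origin on the work surface. World frame = base frame: x ahead of the robot, y to its left, z up, the work surface at z = 0. Lengths are in m, angles in rad, forces in N, time in s.
With the tool pointing down it reaches from about 0.25 to 0.725 m from the base axis. Payload 4 kg.
Tool frame: the origin (TCP) lies on the centre line of the jaws, within the pads' length; the fingertips stand 14 mm ahead of it and the grasp point (between the pads) lies 5 mm behind it; z points along the fingers, x is the direction in which the jaws open and shut, and the axes are right-handed (so a half turn about z gives the same grasp; the last joint's range is limited). The gripper opens to 85 mm and grips with 20 to 120 N. Pads are 22 mm wide; open, the fingers measure 114 mm over their backs; the gripper's body (76 mm by 85 mm) begins 54 mm behind the grasp point. The pads swing forward as they close: fully open they stand 13 mm farther back than shut.
Start: joints at [0, 0.241, 0.005, 1.335, 0, 1.571], TCP at [0.5, -0, 0.245] pointing down, gripper open.
Joint ranges: [-2.72, 2.72], [-1.05, 1.87], [-1.09, 1.28], [-1.99, 2.15], [-1.42, 1.44], [-3.14, 3.14]. Speed limits (rad/s): [2.79, 2.79, 3.14, 3.14, 3.14, 3.14].

INTERFACE

Orientations are given as a unit quaternion [x, y, z, w].
In Python, from workcell import bot gives the robot as it stands.
- The arm moves only by the tool play_rows, never from a script. Its argument "motion" is a list of rows, each an object with "fingers": the closure, from -1 (fully open) to 1 (shut), so that 0 is half open; "translation": the shift along the tool's x, y, z in cm, a list of three; "roll": the turn about the tool's z in degrees. A call has 1 to 20 rows; each row is the pose to reach, as a shift and turn from the pose commanded when the call began, along the tool's axes at that moment; what a row does not reach only later rows make up. A row lasts 1/12 s, in which the tool goes at most 41.7 mm and 7.16 degrees, less where a joint would pass 70% of its speed; a pose out of reach is approached as far as the arm can. A call with a gripper value outside its range is refused whole. The fingers move at their own pace and stop on an object; the grip force is fixed at half the most. Time passes only in rows, so rows that repeat a pose let the fingers close. It gives the time, the measured TCP pose, the force and the opening at its end, in the units of the state.
- bot.get_obs(): the state, without advancing time (a new reading comes with each control period).
- bot.camera(name): name is "scene" or "side" or "wrist"; returns a dict with "pixels" (420x560x3 uint8, red, green, blue), "intrinsics" (3x3 intrinsics, pixels), "world_to_cam" (4x4, takes a point from world to camera coordinates). Camera axes: x right, y down, z forward; pixel columns grow to the right and rows downward; lengths in m; the calibration is good to about 2 mm. A picture is of the moment at which its call begins. There is no depth.
- bot.job_done(): hands the job in, once; it reports no verdict.
The state is a dict: "clock": time; "joint_pos": joint angles; "joint_vel": joint speeds; "tau": joint torques, N m; "eef_pos": TCP position; "tool_rot": TCP orientation; "ft_force": force on the tool from outside, world axes, zero at the start; "ft_torque": the same for the moment, N m; "grip_width": finger opening in m.
Only numpy, scipy, OpenCV 4.12 (cv2) and the standard library are available. Lean on these libraries where they do the work, as an engineer would, in place of code of your own. Each camera call takes 0.05 s, during which the arm holds its last target. There are 200 camera calls.

TASK

The scanner's carousel has finished its run: bring each square stone box to the window in the clear cover by pulling the spring plunger, turning the stage and letting the pin drop home, with the stage always locked before you touch a box or the white standard, and set the boxes down flat on the grey mat for comparison, each one between two neighbouring round master jars: one box to a gap, midway, on the printed line and square to it. When all the boxes are out and in place, put the white calibration standard upright in the middle of the seat in the window and leave the stage locked there. Leave the master jars where they are, and the glass, loupe and tweezers alone.

Things in the scene. Friction and masses are not known exactly. Their poses are not given: they have to be found in the camera images.
- scanner: stone scanner fixed on the bench: grey drum 290 mm across, 36 mm high, with a rotary stage and a fixed clear cover on top. Origin: centre of its underside, on the stage's vertical axis. The drum's top is a fixed index ring with six holes, 130 mm from the axis, at 30, 90, 150, 210, 270 and 330 degrees from the scanner's +x axis
- cover_top (a point): on the stage's axis, on top of the fixed clear cover plate (80 to 84 mm above the bench, 106 mm radius, skirt at its edge down to 56 mm). Its window, an 80 degree cut-out centred on the scanner's -x side, is the only way to a seat. On the plate: column cap at the axis, 17 mm radius, top 90 mm; sensor stub across from the window, 70 mm from the axis, top 108 mm
- window_seat (a point): centre of the seat that faces the window, on the stage's top face (50 mm above the bench), 70 mm from the axis on the scanner's -x side; fixed to the scanner, with its axes
- stage (a joint): turn of the stage (rad), counter-clockwise from above positive, 0 at the start, unlimited. Aluminium disc, top 50 mm above the bench, six flat seats (dark rings 54 mm across) 60 degrees apart, 70 mm from the axis; things stand on it by weight only. At every multiple of pi/3 a seat is in the window and the pin is over a hole. Friction 0.06 N m. An ear on its rim carries the plunger round
- plunger (a joint): lift of the spring plunger (m): 0 = pin home in a hole, stage locked; about 0.008 = pin tip resting on the ring between holes, not locked; 0.014 = pulled right up. The pin is clear of the hole above 0.008. The spring pushes down with 5 N at 0, 10 N at 0.014; let go within 2 mm of a hole's centre, it drops home by itself
- knob (a point): centre of the plunger's upright round black knob, 22 mm across, 22 mm tall, 95 mm above the bench when home; it rises with the pin. It stands on the stage's ear, between two seats, 130 mm from the axis, outside the cover. Pinch it from above, pull straight up, carry it round the axis on its circle (clear all round); it may turn in the fingers
- box1: square stone box 38 x 38 x 22 mm, 45 g, black below, clear lid, a stone inside. Three or four of box1 to box5 are present (None = absent), all alike. Origin: centre of the underside; z up, x and y along its sides. Starts on one of the five seats under the cover, its sides radial and tangential
- box2: another stone box like box1, or None if absent
- box3: another stone box like box1, or None if absent
- box4: another stone box like box1, or None if absent
- box5: another stone box like box1, or None if absent
- mat: grey grading mat fixed on the bench, 80 x 420 x 3 mm, long side along its y. Origin: centre of its underside. A thin dark line is printed along its middle (mat x = 0), on which the jars stand
- master1: round master jar, 32 mm across, 30 mm tall, 60 g, white foot, clear above, a stone inside. Origin: centre of the underside. master1 to master5 stand in a row along the mat's line in this order (master1 at the -y end), about 92 mm from centre to centre
- master2: another master jar like master1, next in the row
- master3: another master jar like master1, next in the row
- master4: another master jar like master1, next in the row
- master5: another master jar like master1, next in the row
- standard: white calibration standard: round black puck, 44 mm across, 18 mm tall, 80 g, with a white top face. Origin: centre of the underside; z up. Starts on the bench between the robot and the mat
- glass: drinking glass, 68 mm across, 90 mm tall, to the left of the mat; bystander. Origin: centre of the underside
- loupe: small loupe, 58 mm long, 16 mm tall, between the robot and the mat's left end; bystander
- tweezers: steel tweezers, 155 mm long, lying beyond the mat; bystander
Things that resemble listed ones, but are neither listed nor needed, are in the scene too. Leave any red look-alike of the master2 alone. What is shaped like the master4 but yellow is not meant.

How it is judged:
By the outcome, as a careful person would: the job done as asked, in the order asked, and still so for the second after the job is handed in, with the robot touching nothing.
Of box1, box2, box3, box4, box5 only 3 to 4 are there at a start; the rules pass over those that are not, and their reading is None.
At some moment in a run one of standard may be knocked a few centimetres aside while the robot is not near it.
Once in a run the grip may slacken for a moment while it holds something.
It also fails if it takes over 210 s, if anything falls off the work surface, if the arm or the gripper's body presses on something with over 40 N, if the wrist force passes 120 N, or if a joint passes its speed limit or range.

## Working session

There is one attempt and no reset: what is moved stays moved. The work goes in short steps, Python scripts to look and compute and a tool call to move; the robot and the scene stay as the last step left them, time stands still between calls to the robot, and variables do not carry over. Pictures are saved under pics/ and viewed, about 12 in all and at most 16, crops included, and the job is handed in when it is done.

Besides the shell and the picture viewer there is one more tool, called after "Call:" as name(argument=value, ...) on one line, values as JSON. play_rows: Moves the arm, as the interface text tells. Its arguments: {"type":"object","properties":{"motion":{"type":"array","items":{"type":"object","properties":{"fingers":{"type":"number"},"translation":{"type":"array","items":{"type":"number"}},"roll":{"type":"number"}}}}},"required":["motion"]}

```bash
ls; mkdir -p pics; python3 - <<'E'
from workcell import bot
import cv2,numpy as np
o=bot.get_obs(); print({k:np.round(v,4).tolist() for k,v in o.items()})
np.set_printoptions(precision=4,suppress=True)
for n in("scene","side","wrist"):
    c=bot.camera(n); cv2.imwrite(f"pics/{n}0.png",c["pixels"][...,::-1]); print(n,c["intrinsics"].tolist(),np.linalg.inv(c["world_to_cam"]))
    np.savez(f"pics/{n}0.npz",**c)
E
```

```text
pics
{'clock': 0.0, 'joint_pos': [0.0, 0.2414, 0.0037, 1.3352, -0.0, 1.5708], 'joint_vel': [-0.0003, -0.0011, -0.0016, -0.0012, 0.0011, -0.0013], 'tau': [0.0006, -37.2316, 25.2407, 0.0168, 0.0, 0.0], 'eef_pos': [0.4994, 0.0, 0.2444], 'tool_rot': [1.0, 0.0, -0.001, 0.0], 'ft_force': [-0.2176, 0.6061, 0.507], 'ft_torque': [-0.0379, 0.0219, 0.0272], 'grip_width': 0.0855}
scene [[485.19451955786104, 0.0, 281.8272734186144], [0.0, 485.19451955786104, 212.3542214139355], [0.0, 0.0, 1.0]] [[ 0.0555  0.6968 -0.7151  1.3246]
 [ 0.9984 -0.0442  0.0344  0.04  ]
 [-0.0077 -0.7159 -0.6982  0.8289]
 [ 0.      0.      0.      1.    ]]
side [[398.3434294937576, 0.0, 289.3586713335981], [0.0, 398.3434294937576, 202.91586319973237], [0.0, 0.0, 1.0]] [[ 0.6904 -0.3725  0.6201 -0.0503]
 [-0.7231 -0.3322  0.6056 -0.505 ]
 [-0.0196 -0.8665 -0.4987  0.5678]
 [ 0.      0.      0.      1.    ]]
wrist [[327.71222067580516, 0.0, 274.1176767469062], [0.0, 327.71222067580516, 214.88461300673342], [0.0, 0.0, 1.0]] [[ 1.      0.     -0.0028  0.4999]
 [-0.0008 -0.9508 -0.3099  0.0806]
 [-0.0026  0.3099 -0.9508  0.3734]
 [ 0.      0.      0.      1.    ]]
```

View pics/scene0.png

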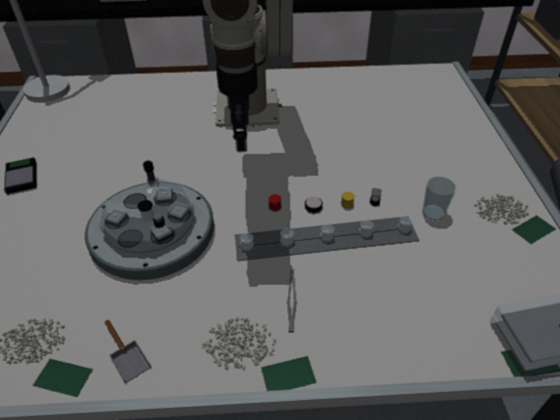

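View pics/side0.png

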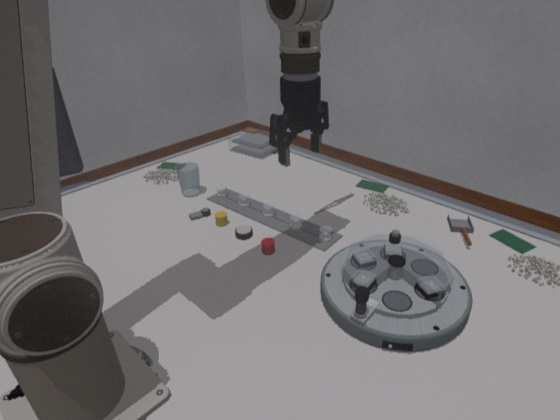

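View pics/wrist0.png

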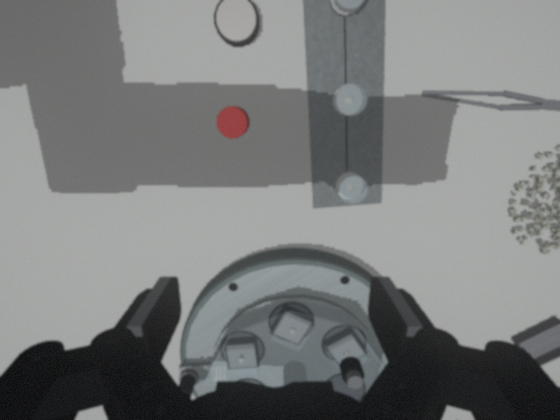

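The views show a scanner at the robot's right with four boxes, the mat with five jars, the standard at scene pixel (314,204), and red and yellow look-alikes.

```bash
cat > h.py <<'E'
import numpy as np,cv2
np.set_printoptions(precision=4,suppress=True)
def ray(c,uv,z):
    """pixels -> world points on plane z"""
    uv=np.atleast_2d(np.asarray(uv,float)); T=np.linalg.inv(c["world_to_cam"])
    d=(T[:3,:3]@np.linalg.solve(c["intrinsics"],np.c_[uv,np.ones(len(uv))].T)).T
    o=T[:3,3]; return o+d*((z-o[2])/d[:,2])[:,None]
def proj(c,p):
    p=np.atleast_2d(p); q=(c["world_to_cam"]@np.c_[p,np.ones(len(p))].T)[:3]; q=c["intrinsics"]@q; return (q[:2]/q[2]).T
def top(c,x0,x1,y0,y1,z,s=1000):
    """rectified view on plane z; image right=+x, up=+y"""
    W,H=int((x1-x0)*s),int((y1-y0)*s)
    P=np.array([[x0,y1,z],[x1,y1,z],[x1,y0,z],[x0,y0,z]])
    M=cv2.getPerspectiveTransform(proj(c,P).astype(np.float32),np.float32([[0,0],[W,0],[W,H],[0,H]]))
    return cv2.warpPerspective(np.ascontiguousarray(c["pixels"][...,::-1]),M,(W,H),flags=cv2.INTER_CUBIC)
def grab(n,name):
    from workcell import bot
    c=bot.camera(n); np.savez(f"pics/{name}.npz",**c); cv2.imwrite(f"pics/{name}.png",c["pixels"][...,::-1]); return c
def load(name): return dict(np.load(f"pics/{name}.npz"))
E
python3 - <<'E'
from h import *
s=load("scene0"); d=load("side0")
print("scanner",ray(s,[[150,222]],.04),ray(d,[[396,283]],.04))
print("knob",ray(s,[[149,166],[143.5,206]],.106),ray(d,[[362,290],[395,236]],.106))
print("std",ray(s,[[314,203]],.018),ray(d,[[244,230]],.018))
print("jars",ray(s,[[246,240],[287,236],[328,231],[366,227],[405,223]],.03))
print("mat",ray(s,[[236,238],[415,220],[418,243],[240,257]],.003))
E
```

```text
scanner [[ 0.529 -0.224  0.04 ]] [[ 0.5179 -0.2364  0.04  ]]
knob [[ 0.4068 -0.2303  0.106 ]
 [ 0.5454 -0.2228  0.106 ]] [[ 0.3934 -0.2373  0.106 ]
 [ 0.569  -0.1953  0.106 ]]
std [[0.4663 0.1602 0.018 ]] [[0.4606 0.1536 0.018 ]]
jars [[ 0.5894 -0.0052  0.03  ]
 [ 0.583   0.0868  0.03  ]
 [ 0.5734  0.1805  0.03  ]
 [ 0.5663  0.2686  0.03  ]
 [ 0.5593  0.3602  0.03  ]]
mat [[ 0.5568 -0.0299  0.003 ]
 [ 0.525   0.3972  0.003 ]
 [ 0.5984  0.3855  0.003 ]
 [ 0.6151 -0.0203  0.003 ]]
```

Call:
play_rows(motion=[{"translation": [1, 4, -2], "roll": 0, "fingers": -1}, {"translation": [1.5, 8, -4], "roll": 0, "fingers": -1}, {"translation": [2, 12, -6], "roll": 0, "fingers": -1}, {"translation": [2, 16, -8], "roll": 0, "fingers": -1}, {"translation": [2, 20, -8], "roll": 0, "fingers": -1}, {"translation": [2, 24, -8], "roll": 0, "fingers": -1}, {"translation": [2, 27, -8], "roll": 0, "fingers": -1}, {"translation": [2, 30, -8], "roll": 0, "fingers": -1}, {"translation": [2, 30, -8], "roll": 0, "fingers": -1}, {"translation": [2, 30, -8], "roll": 0, "fingers": -1}, {"translation": [2, 30, -8], "roll": 0, "fingers": -1}, {"translation": [2, 30, -8], "roll": 0, "fingers": -1}])

```text
clock: 1.15
eef_pos: [0.5201, -0.2987, 0.3253]
tool_rot: [1.0, 0.001, -0.0, -0.0]
ft_force: [0.2, 0.1, -0.2]
grip_width: 0.0853
```

```bash
python3 - <<'E'
from h import *
c=grab("wrist","w1"); cv2.imwrite("pics/w1b.png",cv2.resize(c["pixels"][:,:,::-1],None,fx=1.42,fy=1.42,interpolation=cv2.INTER_CUBIC))
s=grab("scene","s1")
E
```

```text
(no output)
```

View pics/w1b.png

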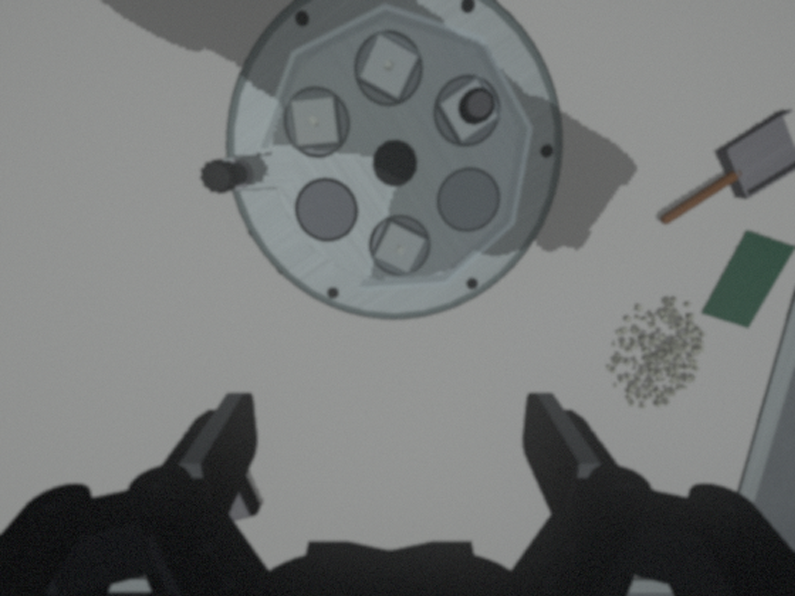

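Wrist view: column cap at (394,162), sensor stub at (478,104), so the window faces the seat at (326,209), which is empty. There are boxes at (316,122), (388,68), (466,110) and (400,244), and the knob is at (217,175).

```bash
python3 - <<'E'
from h import *
from scipy.optimize import least_squares
c=load("w1"); g=cv2.cvtColor(c["pixels"],cv2.COLOR_RGB2GRAY)
h0=np.array([[302,18],[468,5],[547,150],[472,283],[333,292]])/1.42
pts=[]
for u,v in h0:
    u,v=int(round(u)),int(round(v)); y0=max(v-8,0);x0=u-8
    p=g[y0:v+9,x0:u+9].astype(float); w=np.clip(np.median(p)-15-p,0,None)
    yy,xx=np.mgrid[y0:y0+p.shape[0],x0:x0+p.shape[1]]; pts.append([(w*xx).sum()/w.sum(),(w*yy).sum()/w.sum()])
P=ray(c,pts,.036)[:,:2]; print(np.array(pts),P)
ang=np.radians([150,90,30,-30,-90])  # relative guess
f=lambda q:(q[:2]+.13*np.c_[np.cos(q[2]+ang),np.sin(q[2]+ang)]-P).ravel()
r=least_squares(f,[.52,-.23,0]); print("fit",r.x[:2],np.degrees(r.x[2]),np.abs(r.fun).max())
for u in ([394,162],[478,104]): print(ray(c,np.array([u])/1.42,.09 if u[0]==394 else .108))
print("knob",ray(c,np.array([[217,175]])/1.42,.106))
im=top(c,.40,.66,-.34,-.12,.05,3000); cv2.imwrite("pics/t1.png",im); print(im.shape)
E
```

```text
[[212.1941  12.4481]
 [329.0144   3.4446]
 [384.6164 105.8676]
 [332.7954 200.3321]
 [233.2333 207.4465]] [[ 0.4505 -0.1164]
 [ 0.5806 -0.1076]
 [ 0.6535 -0.2153]
 [ 0.5974 -0.3339]
 [ 0.4653 -0.3439]]
fit [ 0.5235 -0.2253] -25.90664860978121 0.0016707012750852845
[[ 0.5234 -0.224   0.09  ]]
[[ 0.5807 -0.1857  0.108 ]]
knob [[ 0.3955 -0.2328  0.106 ]]
(660, 780, 3)
```

View pics/t1.png

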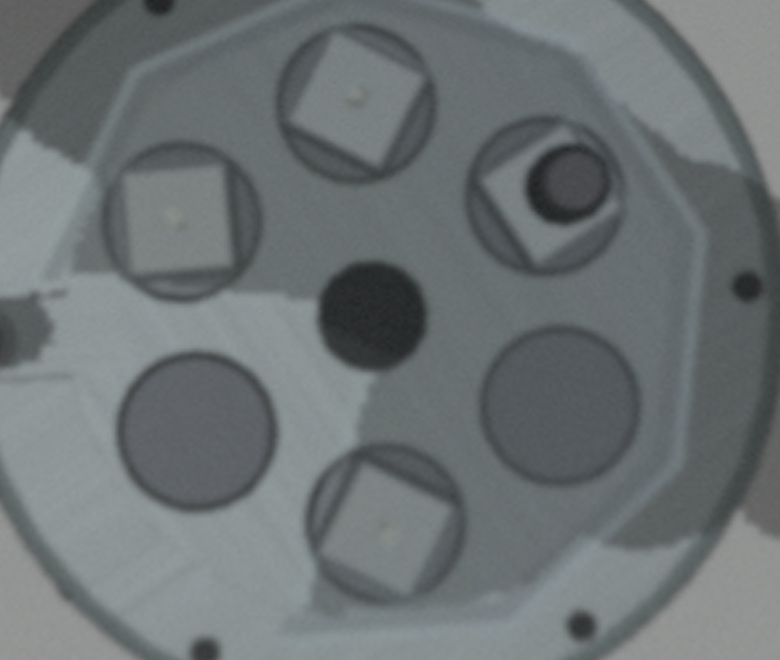

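Centre is about (0.5235, -0.225), scanner yaw 34.1°, consistent between the hole fit (1.7 mm maximum residual), the cap and the stub. Next I'll look at the mat from above.

Call:
play_rows(motion=[{"translation": [-1, -4, 0], "roll": 7, "fingers": -1}, {"translation": [-2, -8, 0], "roll": 14, "fingers": -1}, {"translation": [-3, -12, 0], "roll": 21, "fingers": -1}, {"translation": [-4, -16, 0], "roll": 28, "fingers": -1}, {"translation": [-5, -20, 0], "roll": 35, "fingers": -1}, {"translation": [-6, -24, 0], "roll": 42, "fingers": -1}, {"translation": [-7, -28, 0], "roll": 49, "fingers": -1}, {"translation": [-7, -32, 0], "roll": 56, "fingers": -1}, {"translation": [-7, -36, 0], "roll": 63, "fingers": -1}, {"translation": [-7, -40, 0], "roll": 70, "fingers": -1}, {"translation": [-7, -44, 0], "roll": 77, "fingers": -1}, {"translation": [-7, -48, 0], "roll": 84, "fingers": -1}, {"translation": [-7, -48, 0], "roll": 90, "fingers": -1}, {"translation": [-7, -48, 0], "roll": 90, "fingers": -1}, {"translation": [-7, -48, 0], "roll": 90, "fingers": -1}, {"translation": [-7, -48, 0], "roll": 90, "fingers": -1}])

```text
clock: 2.58
eef_pos: [0.4636, 0.0534, 0.3255]
tool_rot: [0.736, -0.676, -0.019, -0.016]
ft_force: [0.4, -0.3, -0.6]
grip_width: 0.0853
```

```bash
python3 - <<'E'
from h import *
from workcell import bot
print(bot.get_obs()["joint_pos"])
c=grab("wrist","w2"); cv2.imwrite("pics/w2b.png",cv2.resize(c["pixels"][:,:,::-1],None,fx=1.42,fy=1.42,interpolation=cv2.INTER_CUBIC))
E
```

```text
[0.0835 0.1544 0.103  1.5212 0.0503 3.1407]
```

View pics/w2b.png

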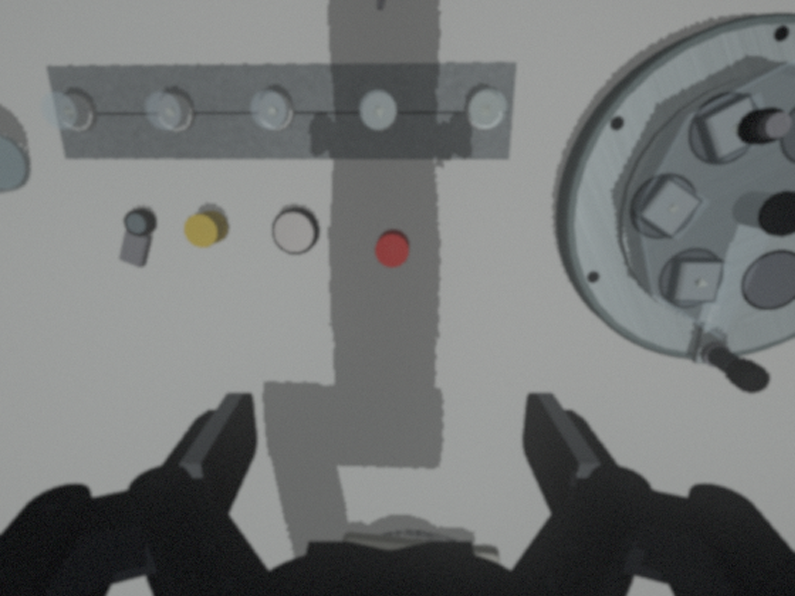

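```bash
python3 - <<'E'
from h import *
c=load("w2")
A=top(c,.51,.65,-.05,.41,.033,1700); B=top(c,.51,.65,-.05,.41,.003,1700)
im=np.vstack([cv2.rotate(A,cv2.ROTATE_90_CLOCKWISE),cv2.rotate(B,cv2.ROTATE_90_CLOCKWISE)]) # col=+y, row=+x
im=cv2.convertScaleAbs(im,alpha=1.6,beta=-40); cv2.imwrite("pics/t2.png",im); print(im.shape)
# mat corners from w2 view
p=np.array([[47,66],[516,63],[509,159],[66,158]])/1.42; print("corners",ray(c,p,.003))
print("line",ray(c,np.array([[130,113],[320,113.5],[430,112]])/1.42,.003))
E
```

```text
(476, 781, 3)
corners [[ 0.5895  0.3931  0.003 ]
 [ 0.6234 -0.0251  0.003 ]
 [ 0.5448 -0.032   0.003 ]
 [ 0.5104  0.3866  0.003 ]]
line [[0.5558 0.3198 0.003 ]
 [0.5695 0.1431 0.003 ]
 [0.5786 0.0442 0.003 ]]
```

View pics/t2.png

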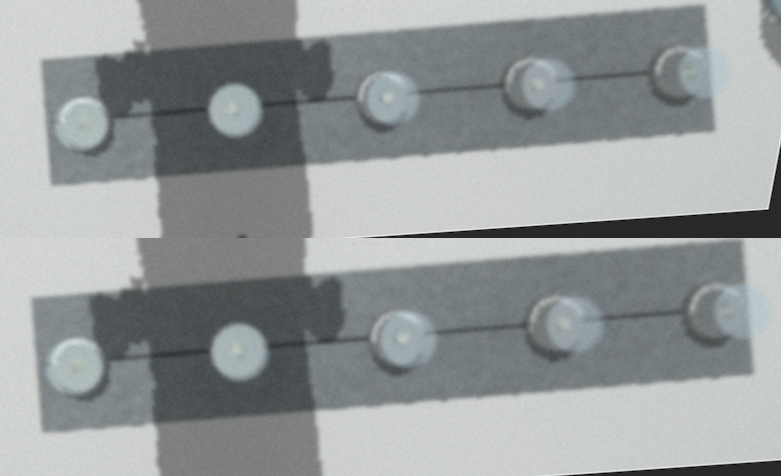

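Mat fit is clean: corners give 0.4196 × 0.0789 m, centre (0.567, 0.181), yaw 4.6°. The joint-6 limit stopped that move, so I'll roll back and take a better-centred view of jars 2–5.

Call:
play_rows(motion=[{"translation": [-0.5, -1, 0], "roll": -7, "fingers": -1}, {"translation": [-1, -2, 0], "roll": -14, "fingers": -1}, {"translation": [-1, -3, 0], "roll": -21, "fingers": -1}, {"translation": [-1, -4, 0], "roll": -28, "fingers": -1}, {"translation": [-1, -5, 0], "roll": -35, "fingers": -1}, {"translation": [-1, -6, 0], "roll": -42, "fingers": -1}, {"translation": [-1, -7, 0], "roll": -49, "fingers": -1}, {"translation": [-1, -8, 0], "roll": -56, "fingers": -1}, {"translation": [-1, -8, 0], "roll": -63, "fingers": -1}, {"translation": [-1, -8, 0], "roll": -70, "fingers": -1}, {"translation": [-1, -8, 0], "roll": -77, "fingers": -1}, {"translation": [-1, -8, 0], "roll": -84, "fingers": -1}, {"translation": [-1, -8, 0], "roll": -90, "fingers": -1}, {"translation": [-1, -8, 0], "roll": -90, "fingers": -1}, {"translation": [-1, -8, 0], "roll": -90, "fingers": -1}])

```text
clock: 3.88
eef_pos: [0.5425, 0.0706, 0.326]
tool_rot: [0.999, 0.041, -0.002, -0.025]
ft_force: [0.3, -0.4, 0.8]
grip_width: 0.0854
```

```bash
python3 - <<'E'
from h import *
c=grab("wrist","w3")
A=top(c,.51,.65,-.05,.41,.033,1700); B=top(c,.51,.65,-.05,.41,.003,1700)
im=np.vstack([cv2.rotate(A,cv2.ROTATE_90_CLOCKWISE),cv2.rotate(B,cv2.ROTATE_90_CLOCKWISE)])
cv2.imwrite("pics/t3.png",cv2.convertScaleAbs(im,alpha=1.6,beta=-40)); print(np.linalg.inv(c["world_to_cam"])[:3,3])
E
```

```text
[0.5369 0.1444 0.4588]
```

View pics/t3.png

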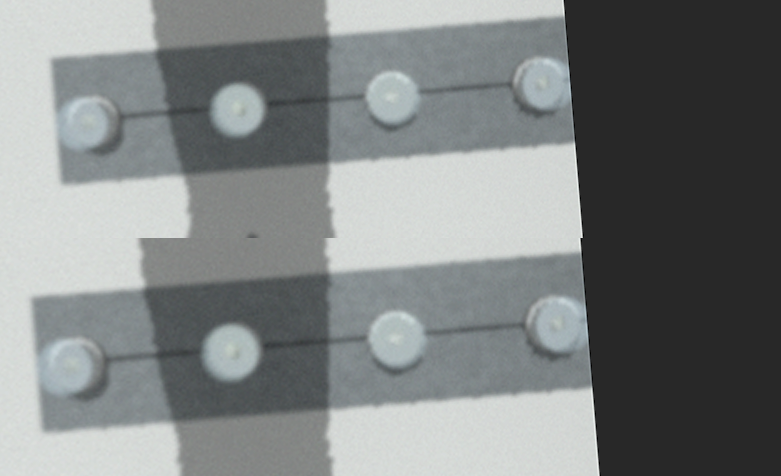

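The earlier clip left the tool tilted 2.9°. Rolling cannot undo that, so I'll cancel it by pushing gently into the mirror-image joint-6 limit. The jaw angle is equivalent modulo 180°.

Call:
play_rows(motion=[{"translation": [-0.5, 1, 0], "roll": -7, "fingers": -1}, {"translation": [-1, 2, 0], "roll": -14, "fingers": -1}, {"translation": [-2, 3, 0], "roll": -21, "fingers": -1}, {"translation": [-3, 4, 0], "roll": -28, "fingers": -1}, {"translation": [-4, 5, 0], "roll": -35, "fingers": -1}, {"translation": [-5, 6, 0], "roll": -42, "fingers": -1}, {"translation": [-6, 6, 0], "roll": -49, "fingers": -1}, {"translation": [-6, 6, 0], "roll": -56, "fingers": -1}, {"translation": [-6, 6, 0], "roll": -63, "fingers": -1}, {"translation": [-6, 6, 0], "roll": -70, "fingers": -1}, {"translation": [-6, 6, 0], "roll": -77, "fingers": -1}, {"translation": [-6, 6, 0], "roll": -84, "fingers": -1}, {"translation": [-6, 6, 0], "roll": -91, "fingers": -1}, {"translation": [-6, 6, 0], "roll": -98, "fingers": -1}, {"translation": [-6, 6, 0], "roll": -105, "fingers": -1}, {"translation": [-6, 6, 0], "roll": -112, "fingers": -1}, {"translation": [-6, 6, 0], "roll": -119, "fingers": -1}, {"translation": [-6, 6, 0], "roll": -126, "fingers": -1}, {"translation": [-6, 6, 0], "roll": -133, "fingers": -1}, {"translation": [-6, 6, 0], "roll": -140, "fingers": -1}])

```text
clock: 5.6
eef_pos: [0.4879, 0.0053, 0.3229]
tool_rot: [0.3, 0.953, 0.023, -0.01]
ft_force: [0.2, -0.3, 0.5]
grip_width: 0.0853
```

Call:
play_rows(motion=[{"translation": [0, 0, 0], "roll": -7, "fingers": -1}, {"translation": [0, 0, 0], "roll": -14, "fingers": -1}, {"translation": [0, 0, 0], "roll": -21, "fingers": -1}, {"translation": [0, 0, 0], "roll": -28, "fingers": -1}, {"translation": [0, 0, 0], "roll": -35, "fingers": -1}, {"translation": [0, 0, 0], "roll": -42, "fingers": -1}, {"translation": [0, 0, 0], "roll": -49, "fingers": -1}, {"translation": [0, 0, 0], "roll": -56, "fingers": -1}, {"translation": [0, 0, 0], "roll": -63, "fingers": -1}, {"translation": [0, 0, 0], "roll": -70, "fingers": -1}, {"translation": [0, 0, 0], "roll": -77, "fingers": -1}, {"translation": [0, 0, 0], "roll": -84, "fingers": -1}, {"translation": [0, 0, 0], "roll": -91, "fingers": -1}, {"translation": [0, 0, 0], "roll": -98, "fingers": -1}, {"translation": [0, 0, 0], "roll": -105, "fingers": -1}, {"translation": [0, 0, 0], "roll": -112, "fingers": -1}, {"translation": [0, 0, 0], "roll": -112, "fingers": -1}])

```text
clock: 7.02
eef_pos: [0.488, 0.0052, 0.3229]
tool_rot: [-0.621, 0.783, 0.022, 0.013]
ft_force: [-0.2, 0.7, 0.1]
grip_width: 0.0853
```

```bash
cat >> h.py <<'E'
def st():
    from workcell import bot
    from scipy.spatial.transform import Rotation as R
    o=bot.get_obs(); M=R.from_quat(o["tool_rot"]).as_matrix()
    a=np.degrees(np.arctan2(M[1,0],M[0,0]))
    print("t %.2f tcp"%o["clock"],o["eef_pos"],"alpha %.2f"%a,"toolz",M[:,2],"q",o["joint_pos"],"F",o["ft_force"],"w %.4f"%o["grip_width"]); return o,M,a
def rel(M,dp): return M.T@np.asarray(dp)*100
E
python3 -c "
from h import *
o,M,a=st()"
```

```text
t 7.02 tcp [0.488  0.0052 0.3229] alpha -103.21 toolz [-0.0061  0.0503 -0.9987] q [-0.019   0.2024  0.1552  1.5306  0.0502 -2.9307] F [-0.2419  0.7067  0.1175] w 0.0853
```

Call:
play_rows(motion=[{"translation": [2, -0.5, 0], "roll": -4, "fingers": -1}, {"translation": [4, -1, 0], "roll": -8, "fingers": -1}, {"translation": [6, -1.4, 0], "roll": -12, "fingers": -1}, {"translation": [8, -1.9, 0], "roll": -16, "fingers": -1}, {"translation": [9.7, -2.3, 0], "roll": -20, "fingers": -1}, {"translation": [9.7, -2.3, 0], "roll": -20, "fingers": -1}, {"translation": [9.7, -2.3, 0], "roll": -20, "fingers": -1}])

```text
clock: 7.6
eef_pos: [0.4839, 0.0306, 0.318]
tool_rot: [0.725, -0.689, -0.005, -0.004]
ft_force: [-0.1, 0.6, 0.1]
grip_width: 0.0852
```

```bash
python3 -c "
from h import *
o,M,a=st()"
```

```text
t 7.60 tcp [0.4839 0.0306 0.318 ] alpha -87.11 toolz [-0.0023  0.0124 -0.9999] q [ 0.0556  0.1923  0.1308  1.5109  0.0125 -3.1364] F [-0.0651  0.6139  0.0925] w 0.0852
```

Call:
play_rows(motion=[{"translation": [1, 0, 0], "roll": -2, "fingers": -1}, {"translation": [2, 0, 0], "roll": -4, "fingers": -1}, {"translation": [3, 0, 0], "roll": -6, "fingers": -1}])

```text
clock: 7.85
eef_pos: [0.4816, 0.0416, 0.3177]
tool_rot: [0.741, -0.672, 0.008, 0.008]
ft_force: [-0.1, -0.1, 0.2]
grip_width: 0.0855
```

```bash
python3 -c "
from h import *
o,M,a=st()"
```

```text
t 7.85 tcp [0.4816 0.0416 0.3177] alpha -84.37 toolz [ 0.0013 -0.0239 -0.9997] q [ 0.1004  0.1888  0.1256  1.5087 -0.0239 -3.1394] F [-0.0573 -0.1044  0.2229] w 0.0855
```

Call:
play_rows(motion=[{"translation": [2.5, 1.1, 0], "roll": 7, "fingers": 0}, {"translation": [5, 2.2, 0], "roll": 14, "fingers": 0}, {"translation": [7.5, 3.3, 0], "roll": 21, "fingers": 0}, {"translation": [10, 4.4, 1], "roll": 28, "fingers": 0}, {"translation": [12.5, 5.5, 2], "roll": 35, "fingers": 0}, {"translation": [15, 6.6, 3], "roll": 42, "fingers": 0}, {"translation": [17.5, 7.7, 4], "roll": 49, "fingers": 0}, {"translation": [20, 8.8, 5], "roll": 56, "fingers": 0}, {"translation": [22.5, 9.9, 6.5], "roll": 63, "fingers": 0}, {"translation": [25, 11, 8], "roll": 70, "fingers": 0}, {"translation": [26.5, 11.4, 9.5], "roll": 77, "fingers": 0}, {"translation": [26.5, 11.4, 11], "roll": 84, "fingers": 0}, {"translation": [26.5, 11.4, 12.5], "roll": 91, "fingers": 0}, {"translation": [26.5, 11.4, 14], "roll": 98, "fingers": 0}, {"translation": [26.5, 11.4, 15], "roll": 105, "fingers": 0}, {"translation": [26.5, 11.4, 15], "roll": 112, "fingers": 0}, {"translation": [26.5, 11.4, 15], "roll": 119, "fingers": 0}, {"translation": [26.5, 11.4, 15], "roll": 122, "fingers": 0}, {"translation": [26.5, 11.4, 15], "roll": 122, "fingers": 0}])

```text
clock: 9.43
eef_pos: [0.3942, -0.2368, 0.1737]
tool_rot: [0.229, 0.973, -0.011, 0.003]
ft_force: [0.7, -0.1, 0.2]
grip_width: 0.0426
```

```bash
python3 -c "
from h import *
o,M,a=st()
w=grab('wrist','w4');s=grab('scene','s4');d=grab('side','d4')
print(rel(M,np.array([.3945,-.2338,.101])-o['eef_pos']))
P=np.array([[.3945,-.2338,.106]]);print(proj(w,P),proj(s,P),proj(d,P))
def crop(c,p,r=45,f=6):
    u,v=proj(c,p)[0].astype(int); h,w_=c['pixels'].shape[:2]
    x0=min(max(u-r,0),w_-2*r);y0=min(max(v-r,0),h-2*r)
    im=cv2.resize(np.ascontiguousarray(c['pixels'][y0:y0+2*r,x0:x0+2*r,::-1]),None,fx=f/2.,fy=f/2.,interpolation=cv2.INTER_CUBIC)
    q=proj(c,p)[0]-[x0,y0]; cv2.drawMarker(im,tuple((q*f/2).astype(int)),(0,0,255),0,12,1); print(x0,y0); return im
cv2.imwrite('pics/c4.png',np.hstack([crop(w,P),crop(s,P),crop(d,P)]))
"
```

```text
t 9.43 tcp [ 0.3942 -0.2368  0.1737] alpha 153.57 toolz [ 0.0004 -0.0229 -0.9997] q [-0.5286  0.1995 -0.2413  1.1181 -0.0196 -1.6381] F [ 0.6886 -0.1448  0.1515] w 0.0426
[0.1819 0.4324 7.2565]
[[276.2706 242.4426]] [[148.2405 162.8246]] [[360.6644 288.7   ]]
231 197
103 117
315 243
```

View pics/c4.png

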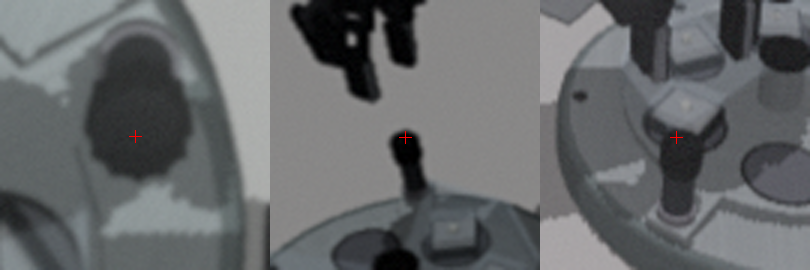

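Call:
play_rows(motion=[{"translation": [0.2, 0.4, 2], "roll": 0, "fingers": 0}, {"translation": [0.2, 0.4, 4], "roll": 0, "fingers": 0}, {"translation": [0.2, 0.4, 5.5], "roll": 0, "fingers": 0}, {"translation": [0.2, 0.4, 6.5], "roll": 0, "fingers": 0}, {"translation": [0.2, 0.4, 7], "roll": 0, "fingers": 0}, {"translation": [0.2, 0.4, 7], "roll": 0, "fingers": 0}, {"translation": [0.2, 0.4, 7], "roll": 0, "fingers": 0.7}, {"translation": [0.2, 0.4, 7], "roll": 0, "fingers": 0.9}, {"translation": [0.2, 0.4, 7], "roll": 0, "fingers": 1}, {"translation": [0.2, 0.4, 7], "roll": 0, "fingers": 1}, {"translation": [0.2, 0.4, 7], "roll": 0, "fingers": 1}, {"translation": [0.2, 0.4, 7], "roll": 0, "fingers": 1}])

```text
clock: 10.58
eef_pos: [0.3946, -0.2339, 0.1046]
tool_rot: [0.228, 0.974, -0.011, 0.004]
ft_force: [-1.1, 1.8, 5.8]
grip_width: 0.0193
```

```bash
python3 -c "
from h import *
o,M,a=st()"
```

```text
t 10.58 tcp [ 0.3946 -0.2339  0.1046] alpha 153.66 toolz [ 0.0019 -0.0232 -0.9997] q [-0.5231  0.2675 -0.3529  0.9371 -0.0191 -1.6342] F [-1.06    1.8202  5.8008] w 0.0193
```

```bash
cat >> h.py <<'E'
C=np.array([.5235,-.2250])
def arc(M,a0,da,n,lift,R=.1296):
    t=np.radians(a0+np.linspace(0,da,n+1)); p=C+R*np.c_[np.cos(t),np.sin(t)]
    return np.array([rel(M,[*(q-p[0]),lift]) for q in p])
E
python3 -c "
from h import *
o,M,a=st()
print(arc(M,183.95,60,10,.012).round(2)); print(rel(M,[0,0,.012])); t=np.radians(243.95);print(C+.1296*np.array([np.cos(t),np.sin(t)]))"
```

```text
t 10.58 tcp [ 0.3946 -0.2339  0.1046] alpha 153.66 toolz [ 0.0019 -0.0232 -0.9997] q [-0.5231  0.2675 -0.3529  0.9371 -0.0191 -1.6342] F [-1.06    1.8202  5.8008] w 0.0193
[[ -0.01  -0.02  -1.2 ]
 [ -0.76  -1.16  -1.17]
 [ -1.62  -2.21  -1.14]
 [ -2.58  -3.16  -1.11]
 [ -3.64  -4.01  -1.08]
 [ -4.78  -4.74  -1.05]
 [ -5.99  -5.35  -1.02]
 [ -7.26  -5.83  -1.  ]
 [ -8.57  -6.17  -0.97]
 [ -9.91  -6.38  -0.95]
 [-11.27  -6.44  -0.94]]
[-0.0144 -0.0239 -1.1997]
[ 0.4666 -0.3414]
```

Call:
play_rows(motion=[{"translation": [0, 0, -0.6], "roll": 0, "fingers": 1}, {"translation": [0, 0, -1.2], "roll": 0, "fingers": 1}, {"translation": [0, 0, -1.2], "roll": 0, "fingers": 1}, {"translation": [-0.75, -1.15, -1.2], "roll": 0, "fingers": 1}, {"translation": [-1.6, -2.2, -1.15], "roll": 0, "fingers": 1}, {"translation": [-2.6, -3.15, -1.1], "roll": 0, "fingers": 1}, {"translation": [-3.65, -4, -1.1], "roll": 0, "fingers": 1}, {"translation": [-4.8, -4.75, -1.05], "roll": 0, "fingers": 1}, {"translation": [-6, -5.35, -1], "roll": 0, "fingers": 1}, {"translation": [-7.25, -5.85, -1], "roll": 0, "fingers": 1}, {"translation": [-8.55, -6.15, -0.95], "roll": 0, "fingers": 1}, {"translation": [-9.9, -6.4, -0.95], "roll": 0, "fingers": 1}, {"translation": [-11.25, -6.45, -0.95], "roll": 0, "fingers": 1}, {"translation": [-11.25, -6.45, -0.95], "roll": 0, "fingers": 1}, {"translation": [-11.25, -6.45, -0.95], "roll": 0, "fingers": 1}])

```text
clock: 11.83
eef_pos: [0.4626, -0.3484, 0.1142]
tool_rot: [0.231, 0.973, -0.018, -0.0]
ft_force: [-9.1, -16.0, -8.8]
grip_width: 0.0195
```

```bash
python3 -c "
from h import *
o,M,a=st()
d=np.array(o['eef_pos'][:2])-C; print(np.hypot(*d),np.degrees(np.arctan2(d[1],d[0]))%360)"
```

```text
t 11.83 tcp [ 0.4626 -0.3484  0.1142] alpha 153.32 toolz [-0.0089 -0.0346 -0.9994] q [-0.629   0.4712 -0.0137  1.0728 -0.0332 -1.7342] F [ -9.0501 -16.0361  -8.7554] w 0.0195
0.13764845137375137 243.7467616329531
```

```bash
python3 -c "
from h import *
o,M,a=st()
w=grab('wrist','w5');s=grab('scene','s5');d=grab('side','d5')
a=s['pixels'][130:290,60:240,::-1]; b=d['pixels'][200:360,290:490,::-1]; e=w['pixels'][60:340,140:420,::-1]
f=lambda x,h:cv2.resize(np.ascontiguousarray(x),(int(x.shape[1]*h/x.shape[0]),h),interpolation=cv2.INTER_CUBIC)
cv2.imwrite('pics/c5.png',np.hstack([f(a,260),f(b,260),f(e,200).copy() if 0 else f(e,260)])[:, :800])"
```

```text
t 11.83 tcp [ 0.4626 -0.3484  0.1142] alpha 153.32 toolz [-0.0089 -0.0346 -0.9994] q [-0.629   0.4712 -0.0137  1.0728 -0.0332 -1.7342] F [ -9.0501 -16.0361  -8.7554] w 0.0195
```

View pics/c5.png

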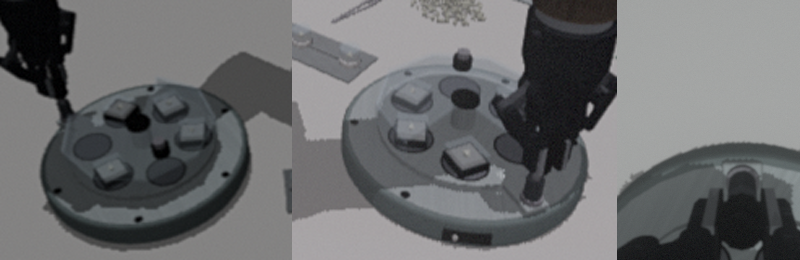

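Call:
play_rows(motion=[{"translation": [0, 0, 0], "roll": 0, "fingers": 1}, {"translation": [0, 0, 0], "roll": 0, "fingers": 1}])

```text
clock: 12.15
eef_pos: [0.4623, -0.3483, 0.1146]
tool_rot: [0.231, 0.973, -0.018, -0.0]
ft_force: [-7.7, -16.7, -8.2]
grip_width: 0.0193
```

```bash
python3 -c "
from h import *
o,M,a=st(); print(o['ft_torque'],o['joint_vel'],o['tau'])
for n in ('d5','s5','w5'):
    c=load(n)
    for r,t in ((.130,243.95),(.1376,243.75)):
        q=C+r*np.array([np.cos(np.radians(t)),np.sin(np.radians(t))]); print(n,r,proj(c,[*q,.118]))
"
```

```text
t 12.15 tcp [ 0.4623 -0.3483  0.1146] alpha 153.30 toolz [-0.0084 -0.0348 -0.9994] q [-0.6291  0.4699 -0.0147  1.0725 -0.0331 -1.734 ] F [ -7.7301 -16.7159  -8.2038] w 0.0193
[-3.4081  1.9708 -0.074 ] [-0.0008 -0.0016  0.0018 -0.0002  0.0007  0.0012] [ 10.5689 -50.7987  24.4988   1.0555   5.4257  -0.026 ]
d5 0.13 [[442.5488 291.4617]]
d5 0.1376 [[445.4379 294.5946]]
s5 0.13 [[ 94.5375 180.4337]]
s5 0.1376 [[ 91.9502 179.4756]]
w5 0.13 [[272.6261 312.5273]]
w5 0.1376 [[273.4925 297.3238]]
```

```bash
python3 - <<'E'
from h import *
from scipy.optimize import least_squares
def fit(n,px,ang):
    c=load(n); P=ray(c,px,.036)[:,:2]
    f=lambda q:(q[:2]+.13*np.c_[np.cos(q[2]+ang),np.sin(q[2]+ang)]-P).ravel()
    best=min((least_squares(f,[.52,-.225,a]) for a in np.radians([0,60,120,180,240,300])),key=lambda r:r.cost)
    print(n,P.tolist()); print(best.x[:2],np.degrees(best.x[2])%60,np.abs(best.fun).max())
def refine(n,px):
    g=cv2.cvtColor(load(n)["pixels"],cv2.COLOR_RGB2GRAY).astype(float); out=[]
    for u,v in px:
        u,v=int(round(u)),int(round(v)); p=g[v-4:v+5,u-4:u+5]; w=np.clip(np.median(p)-12-p,0,None); yy,xx=np.mgrid[v-4:v+5,u-4:u+5]
        out.append([(w*xx).sum()/w.sum(),(w*yy).sum()/w.sum()])
    return np.array(out)
s=np.array([[57,190],[75,115],[150,90],[224,96],[139,218]])/1.625+[60,130]
s=refine("s5",s); print(s); C0=np.array([.5235,-.225])
P=ray(load("s5"),s,.036)[:,:2]; t=np.degrees(np.arctan2(*(P-C0).T[::-1])); print("s",P.tolist(),np.hypot(*(P-C0).T),t)
d=refine("d5",np.array([[354-292,122],[408-292,73],[405-292,194],[505-292,80]])/1.625+[290,200]); print(d)
P=ray(load("d5"),d,.036)[:,:2]; t=np.degrees(np.arctan2(*(P-C0).T[::-1])); print("d",P.tolist(),np.hypot(*(P-C0).T),t)
E
```

```text
[[ 94.9231 247.0447]
 [103.0484 198.8145]
 [152.1079 184.6499]
 [196.2745 191.9216]
 [145.2536 265.0379]]
s [[0.5951426230802593, -0.33536360888435457], [0.43818601777993826, -0.3500538969202448], [0.39313706648595637, -0.23830383505340538], [0.42753506997617574, -0.12622317033428476], [0.6533054582250017, -0.2176408380232637]] [0.1316 0.1514 0.131  0.1377 0.13  ] [ -57.0104 -124.3025 -174.173   134.1728    3.2448]
[[327.73   274.9275]
 [360.7594 244.6805]
 [359.1252 319.4809]
 [420.8466 249.5516]]
d [[0.45076789179336263, -0.12001151090032824], [0.5816838384956579, -0.10949365145146317], [0.394458958548928, -0.23642817485015777], [0.6548786882723592, -0.21751120431000348]] [0.1277 0.1293 0.1295 0.1316] [ 124.7128   63.2643 -174.939     3.2624]
```

The knob appears to have rolled along a pad because the tool did not turn with it. I'll roll with the stage next time. Refined estimate from all three cameras: centre (0.524, -0.2268), yaw about 34.3°. Next I'll nudge the stage 2.5 mm counter-clockwise and lower the pin.

Call:
play_rows(motion=[{"translation": [-0.25, 0, 0], "roll": 0, "fingers": 1}, {"translation": [-0.25, 0, 0.3], "roll": 0, "fingers": 1}, {"translation": [-0.25, 0, 0.6], "roll": 0, "fingers": 1}, {"translation": [-0.25, 0, 0.9], "roll": 0, "fingers": 1}, {"translation": [-0.25, 0, 1.2], "roll": 0, "fingers": 1}, {"translation": [-0.25, 0, 1.2], "roll": 0, "fingers": 1}])

```text
clock: 12.65
eef_pos: [0.4638, -0.3492, 0.1049]
tool_rot: [0.231, 0.973, -0.018, -0.0]
ft_force: [-12.9, -13.4, 4.2]
grip_width: 0.0194
```

```bash
sed -i 's/^C=.*/C=np.array([.5240,-.2268])/' h.py; python3 -c "
from h import *
o,M,a=st()
d=np.array(o['eef_pos'][:2])-C; print(np.hypot(*d),np.degrees(np.arctan2(d[1],d[0]))%360)"
```

```text
t 12.65 tcp [ 0.4638 -0.3492  0.1049] alpha 153.34 toolz [-0.0088 -0.0347 -0.9994] q [-0.6287  0.4823 -0.0221  1.0531 -0.0333 -1.7344] F [-12.9194 -13.3637   4.1935] w 0.0194
0.13639987911968976 243.83083333943506
```

Call:
play_rows(motion=[{"translation": [0, 0, 0], "roll": 0, "fingers": 0.2}, {"translation": [0, 0, 0], "roll": 0, "fingers": 0}, {"translation": [0, 0, 0], "roll": 0, "fingers": 0}, {"translation": [0, 0, -2], "roll": 0, "fingers": 0}, {"translation": [0, 0, -5], "roll": 0, "fingers": 0}, {"translation": [0, 0, -8], "roll": 0, "fingers": 0}, {"translation": [0, 0, -8], "roll": 0, "fingers": 0}])

```text
clock: 13.23
eef_pos: [0.4723, -0.3427, 0.1906]
tool_rot: [0.227, 0.974, -0.013, 0.009]
ft_force: [1.1, -0.4, 0.3]
grip_width: 0.0425
```

```bash
python3 -c "
from h import *
o,M,a=st(); print(rel(M,np.array([.4662,-.2662,.185])-o['eef_pos']))"
```

```text
t 13.23 tcp [ 0.4723 -0.3427  0.1906] alpha 153.72 toolz [ 0.0109 -0.0294 -0.9995] q [-0.619   0.413   0.1046  1.2365 -0.0176 -1.731 ] F [ 1.0941 -0.3508  0.2903] w 0.0425
[3.9433 6.5973 0.332 ]
```

Call:
play_rows(motion=[{"translation": [1.3, 2.2, 0], "roll": 0, "fingers": -0.2}, {"translation": [2.6, 4.4, 0], "roll": 0, "fingers": -0.2}, {"translation": [3.9, 6.6, 0.3], "roll": 0, "fingers": -0.2}, {"translation": [3.9, 6.6, 0.3], "roll": 0, "fingers": -0.2}, {"translation": [3.9, 6.6, 0.3], "roll": 0, "fingers": -0.2}])

```text
clock: 13.65
eef_pos: [0.4635, -0.2632, 0.1792]
tool_rot: [0.226, 0.974, -0.011, 0.003]
ft_force: [-0.9, -0.4, -1.1]
grip_width: 0.0511
```

```bash
python3 - <<'E'
from h import *
o,M,a=st()
w=grab('wrist','w6');s=grab('scene','s6');d=grab('side','d6')
cv2.imwrite("pics/w6b.png",np.hstack([cv2.resize(w["pixels"][100:400,120:440,::-1].copy(),None,fx=1.5,fy=1.5),cv2.resize(d["pixels"][220:360,290:490,::-1].copy(),(320,450)) ]))
E
```

```text
t 13.65 tcp [ 0.4635 -0.2632  0.1792] alpha 153.83 toolz [ 0.0013 -0.0227 -0.9997] q [-0.506   0.3333 -0.0443  1.181  -0.0192 -1.62  ] F [-0.9348 -0.3729 -1.0942] w 0.0511
```

View pics/w6b.png

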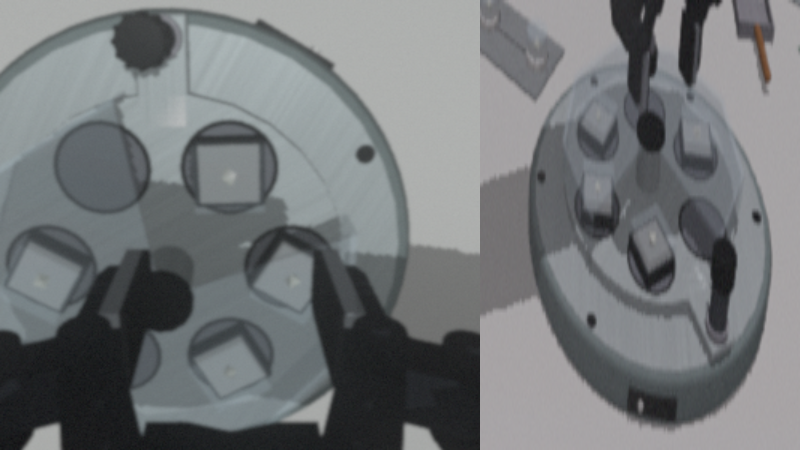

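Box A sits in the window, square to the jaws, with its lid centre at wrist pixel (273, 215). The knob is down at the next hole. Viewing budget is low (11 used), so I'll automate box detection and check it against these corners.

```bash
cat >> h.py <<'E'
def box(c,p,z,half=.030,save=None):
    """stone-box pose from lid top: rectify on z around p, segment, minAreaRect"""
    im=top(c,p[0]-half,p[0]+half,p[1]-half,p[1]+half,z,5000); g=cv2.GaussianBlur(cv2.cvtColor(im,cv2.COLOR_BGR2GRAY),(0,0),4)
    n=g.shape[0]; best=None
    for th in range(60,200,4):
        m=(g>th).astype(np.uint8); k,l,s,ce=cv2.connectedComponentsWithStats(m)
        i=l[n//2-20:n//2+20,n//2-20:n//2+20]; i=np.bincount(i.ravel(),minlength=k); i[0]=0
        if i.max()==0: continue
        mm=(l==i.argmax()).astype(np.uint8); ct=max(cv2.findContours(mm,0,2)[0],key=cv2.contourArea)
        (cx,cy),(w,h),an=cv2.minAreaRect(ct); q=cv2.contourArea(ct)/(w*h+1)
        sc=abs(w/5-38)+abs(h/5-38)+60*(1-q)
        if best is None or sc<best[0]: best=(sc,th,w/5,h/5,q,p[0]-half+cx/5000,p[1]+half-cy/5000,-an)
    if save: cv2.imwrite(save,im)
    print("box th %d w %.1f h %.1f fill %.3f xy %.4f %.4f ang %.1f (mod 90 %.1f)"%(*best[1:],best[7]%90)); return best
E
python3 - <<'E'
from h import *
w=load('w6'); M_=[.4662,-.2662]
box(w,M_,.072,save="pics/b6.png")
k=np.array([[197,145],[262,143],[266,204],[198,206]])/1.5+[120,100]; P=ray(w,k,.072)[:,:2]; print(P,P.mean(0),np.hypot(*(P-np.roll(P,1,0)).T),np.degrees(np.arctan2(*(P[1]-P[0])[::-1])),np.degrees(np.arctan2(*(P[2]-P[3])[::-1])))
d=load('d6'); s=load('s6')
t=np.radians(244.3); K=C+.13*np.array([np.cos(t),np.sin(t)])
for z in(.106,.114): print("knob top exp",z,proj(d,[*K,z]),proj(s,[*K,z]))
print("knob seen side", (723-480)/1.6+290, 240/ (450/140)+220)
E
```

```text
box th 96 w 32.1 h 31.7 fill 0.965 xy 0.4640 -0.2666 ang -24.1 (mod 90 65.9)
[[ 0.4716 -0.2871]
 [ 0.4421 -0.2738]
 [ 0.454  -0.2436]
 [ 0.486  -0.258 ]] [ 0.4634 -0.2656] [0.0324 0.0323 0.0324 0.0351] 155.72706327132673 155.79088495373801
knob top exp 0.106 [[442.8766 297.2618]] [[ 94.927  184.8365]]
knob top exp 0.114 [[443.7296 293.5644]] [[ 93.9498 182.1676]]
knob seen side 441.875 294.66666666666663
```

Call:
play_rows(motion=[{"translation": [0, 0, 3], "roll": -2, "fingers": -0.2}, {"translation": [0, 0, 6], "roll": -2, "fingers": -0.2}, {"translation": [0, 0, 8.5], "roll": -2, "fingers": -0.2}, {"translation": [0, 0, 10], "roll": -2, "fingers": -0.2}, {"translation": [0, 0, 11.1], "roll": -2, "fingers": -0.2}, {"translation": [0, 0, 11.1], "roll": -2, "fingers": -0.2}, {"translation": [0, 0, 11.1], "roll": -2, "fingers": 0.1}, {"translation": [0, 0, 11.1], "roll": -2, "fingers": 0.3}, {"translation": [0, 0, 11.1], "roll": -2, "fingers": 0.4}, {"translation": [0, 0, 11.1], "roll": -2, "fingers": 0.4}, {"translation": [0, 0, 11.1], "roll": -2, "fingers": 0.4}])

```text
clock: 14.72
eef_pos: [0.4636, -0.2672, 0.0687]
tool_rot: [0.211, 0.977, -0.011, 0.004]
ft_force: [-0.1, 0.7, -1.5]
grip_width: 0.0366
```

```bash
python3 -c "
from h import *
o,M,a=st()
print(rel(M,np.array([.455,-.18,.150])-o['eef_pos']))
print(rel(M,np.array([.490,.044,.130])-o['eef_pos']))
print(rel(M,np.array([.5781,.044,.130])-o['eef_pos']))"
```

```text
t 14.72 tcp [ 0.4636 -0.2672  0.0687] alpha 155.66 toolz [ 0.0023 -0.0232 -0.9997] q [-0.5125  0.4419 -0.1973  0.9182 -0.0191 -1.6585] F [-0.1015  0.7212 -1.535 ] w 0.0366
[ 4.2867  7.4241 -8.3296]
[10.353  29.3101 -6.8423]
[ 2.3266 32.9424 -6.8224]
```

Call:
play_rows(motion=[{"translation": [0, 0, -1], "roll": 0, "fingers": 0.4}, {"translation": [0, 0, -3], "roll": 0, "fingers": 0.4}, {"translation": [0, 0, -6], "roll": 0, "fingers": 0.4}, {"translation": [0.1, 1.5, -8.2], "roll": -3, "fingers": 0.4}, {"translation": [0.3, 4.5, -8.2], "roll": -6, "fingers": 0.4}, {"translation": [0.5, 7.5, -8.2], "roll": -9, "fingers": 0.4}, {"translation": [0.7, 10.5, -8.2], "roll": -12, "fingers": 0.4}, {"translation": [1, 13.5, -8.1], "roll": -15, "fingers": 0.4}, {"translation": [1.2, 16.5, -8], "roll": -18, "fingers": 0.4}, {"translation": [1.4, 19.5, -7.8], "roll": -21, "fingers": 0.4}, {"translation": [1.6, 22.5, -7.6], "roll": -24, "fingers": 0.4}, {"translation": [1.8, 25.5, -7.4], "roll": -27, "fingers": 0.4}, {"translation": [2, 28.5, -7.2], "roll": -29, "fingers": 0.4}, {"translation": [2.2, 31, -7], "roll": -29, "fingers": 0.4}, {"translation": [2.3, 32.9, -6.8], "roll": -29, "fingers": 0.4}, {"translation": [2.3, 32.9, -6.8], "roll": -29, "fingers": 0.4}, {"translation": [2.3, 32.9, -6.8], "roll": -29, "fingers": 0.4}])

```text
clock: 16.13
eef_pos: [0.5779, 0.0448, 0.1296]
tool_rot: [-0.042, 0.999, -0.011, 0.0]
ft_force: [0.4, -0.9, -1.1]
grip_width: 0.0364
```

```bash
python3 - <<'E'
from h import *
o,M,a=st()
w=grab('wrist','w7'); s=grab('scene','s7')
print(rel(M,np.array([.5781,.044,.0225])-o['eef_pos']))
# jar candidates: Hough on rectified z=.033 from the scene cam and wrist cam
for n,c in(('w',w),('s',s)):
    im=top(c,.51,.63,-.05,.41,.033,2500); g=cv2.medianBlur(cv2.cvtColor(im,cv2.COLOR_BGR2GRAY),5)
    h=cv2.HoughCircles(g,cv2.HOUGH_GRADIENT,1.5,120,param1=60,param2=22,minRadius=36,maxRadius=44)
    print(n,None if h is None else [(round(.51+x/2500,4),round(.41-y/2500,4),round(r/2.5,1)) for x,y,r in h[0]])
E
```

```text
t 16.13 tcp [0.5779 0.0448 0.1296] alpha -175.21 toolz [ 0.0012 -0.0228 -0.9997] q [ 0.0888  0.4685  0.026   1.129  -0.0228 -1.5655] F [ 0.3697 -0.8871 -1.0797] w 0.0364
[-0.0219  0.1606 10.7106]
w [(np.float32(0.5859), np.float32(-0.0031), np.float32(17.2)), (np.float32(0.5715), np.float32(0.1601), np.float32(17.2))]
s None
```

Call:
play_rows(motion=[{"translation": [0, 0.1, 3], "roll": 0, "fingers": 0.4}, {"translation": [0, 0.1, 6], "roll": 0, "fingers": 0.4}, {"translation": [0, 0.15, 9], "roll": 0, "fingers": 0.4}, {"translation": [0, 0.15, 10], "roll": 0, "fingers": 0.4}, {"translation": [0, 0.15, 10.4], "roll": 0, "fingers": 0.4}, {"translation": [0, 0.15, 10.7], "roll": 0, "fingers": 0.4}, {"translation": [0, 0.15, 10.7], "roll": 0, "fingers": 0.4}, {"translation": [0, 0.15, 10.7], "roll": 0, "fingers": 0.4}])

```text
clock: 16.9
eef_pos: [0.5792, 0.0427, 0.0239]
tool_rot: [-0.04, 0.999, -0.011, 0.002]
ft_force: [0.3, -0.6, -1.1]
grip_width: 0.0365
```

```bash
python3 -c "
from h import *
o,M,a=st()"
```

```text
t 16.90 tcp [0.5792 0.0427 0.0239] alpha -175.37 toolz [ 0.004  -0.0222 -0.9997] q [ 0.0848  0.5787 -0.0984  0.8916 -0.0225 -1.5668] F [ 0.2974 -0.6251 -1.0759] w 0.0365
```

Call:
play_rows(motion=[{"translation": [0.1, 0.15, 0], "roll": 0, "fingers": 0.4}, {"translation": [0.1, 0.15, 0.2], "roll": 0, "fingers": 0.4}, {"translation": [0.1, 0.15, 0.2], "roll": 0, "fingers": 0.4}, {"translation": [0.1, 0.15, 0.2], "roll": 0, "fingers": 0.1}, {"translation": [0.1, 0.15, 0.2], "roll": 0, "fingers": -0.2}, {"translation": [0.1, 0.15, 0.2], "roll": 0, "fingers": -0.2}, {"translation": [0.1, 0.15, -2], "roll": 0, "fingers": -0.2}, {"translation": [0.1, 0.15, -5], "roll": 0, "fingers": -0.2}, {"translation": [0.1, 0.15, -9], "roll": 0, "fingers": -0.2}, {"translation": [0.1, 0.15, -12], "roll": 0, "fingers": -0.2}, {"translation": [0.1, 0.15, -16], "roll": 0, "fingers": -0.2}, {"translation": [0.1, 0.15, -16], "roll": 0, "fingers": -0.2}, {"translation": [0.1, 0.15, -16], "roll": 0, "fingers": -0.2}])

```text
clock: 17.98
eef_pos: [0.5784, 0.0481, 0.1853]
tool_rot: [-0.041, 0.999, -0.011, 0.003]
ft_force: [0.8, 0.2, -0.4]
grip_width: 0.0514
```

```bash
python3 - <<'E'
from h import *
o,M,a=st()
w=grab('wrist','w8'); s=grab('scene','s8'); print(np.linalg.inv(w["world_to_cam"])[:3,3])
box(w,[.578,.044],.025)
im=top(w,.51,.65,-.05,.41,.033,1700); jm=top(s,.51,.65,-.05,.41,.033,1700)
cv2.imwrite("pics/t8.png",np.vstack([cv2.rotate(im,cv2.ROTATE_90_CLOCKWISE),cv2.rotate(jm,cv2.ROTATE_90_CLOCKWISE)]))
E
```

```text
t 17.98 tcp [0.5784 0.0481 0.1853] alpha -175.34 toolz [ 0.0078 -0.0218 -0.9997] q [ 0.0942  0.4255  0.1099  1.2495 -0.0225 -1.558 ] F [ 0.824   0.1835 -0.368 ] w 0.0514
[ 0.5841 -0.0282  0.316 ]
box th 92 w 32.1 h 32.6 fill 0.968 xy 0.5772 0.0466 ang -85.4 (mod 90 4.6)
```

View pics/t8.png

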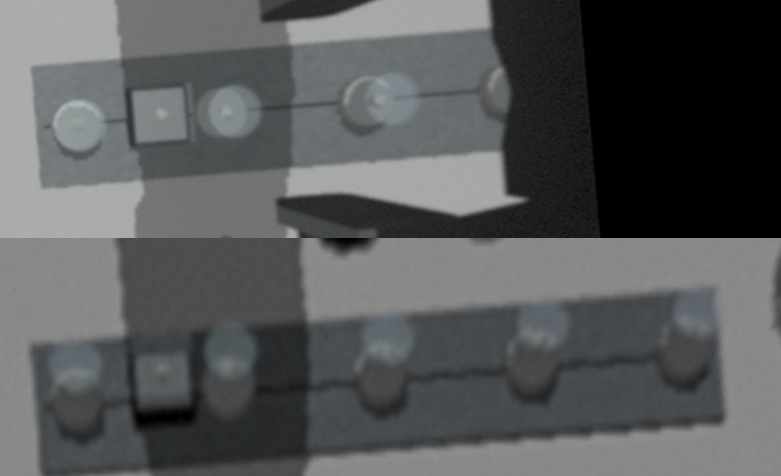

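The first box is down square (4.6°), but both views put it 3–5 mm towards jar 2. I'll take settled overhead views of all the jars before deciding whether to correct it.

```bash
python3 - <<'E'
from h import *
w=grab('wrist','w9'); st(); box(w,[.578,.044],.025)
E
```

```text
t 18.13 tcp [0.5754 0.0478 0.1805] alpha -175.35 toolz [-0.0021 -0.0227 -0.9997] q [ 0.0941  0.43    0.1039  1.2489 -0.0224 -1.5579] F [ 0.8977 -0.113   0.6069] w 0.0514
box th 92 w 32.2 h 32.6 fill 0.968 xy 0.5772 0.0466 ang -85.3 (mod 90 4.7)
```

Call:
play_rows(motion=[{"translation": [0.3, 3, -3], "roll": 0, "fingers": -0.2}, {"translation": [0.6, 6.5, -6], "roll": 0, "fingers": -0.2}, {"translation": [0.9, 10, -8], "roll": 0, "fingers": -0.2}, {"translation": [1.2, 13.5, -10], "roll": 0, "fingers": -0.2}, {"translation": [1.5, 17, -11], "roll": 0, "fingers": -0.2}, {"translation": [1.8, 20.5, -11], "roll": 0, "fingers": -0.2}, {"translation": [2.1, 24, -11], "roll": 0, "fingers": -0.2}, {"translation": [2.5, 27.5, -11], "roll": 0, "fingers": -0.2}, {"translation": [2.5, 30, -11], "roll": 0, "fingers": -0.2}, {"translation": [2.5, 30, -11], "roll": 0, "fingers": -0.2}, {"translation": [2.5, 30, -11], "roll": 0, "fingers": -0.2}, {"translation": [2.5, 30, -11], "roll": 0, "fingers": -0.2}, {"translation": [2.5, 30, -11], "roll": 0, "fingers": -0.2}])

```text
clock: 19.22
eef_pos: [0.5272, 0.3459, 0.2843]
tool_rot: [-0.04, 0.999, -0.012, -0.001]
ft_force: [-0.5, -0.7, -0.4]
grip_width: 0.0516
```

```bash
python3 - <<'E'
from h import *
st(); w=grab('wrist','w10'); print(np.linalg.inv(w["world_to_cam"])[:3,3])
def strip(c,y0,y1):
    im=cv2.rotate(top(c,.53,.61,y0,y1,.033,3000),cv2.ROTATE_90_CLOCKWISE)
    im=cv2.convertScaleAbs(im,alpha=1.6,beta=-40)
    for k in range(0,im.shape[1],30): cv2.line(im,(k,0),(k,12 if k%150 else 24),(0,0,255),1)
    return im
a=strip(load('w9'),-.03,.23); b=strip(w,.14,.40); cv2.imwrite("pics/t10.png",np.vstack([a,b])); print(a.shape)
E
```

```text
t 19.22 tcp [0.5272 0.3459 0.2843] alpha -175.43 toolz [-0.0008 -0.0239 -0.9997] q [ 0.5897  0.5187  0.5135  1.5796 -0.0194 -1.0608] F [-0.4735 -0.6617 -0.4487] w 0.0516
[0.5338 0.2699 0.4151]
(239, 780, 3)
```

View pics/t10.png

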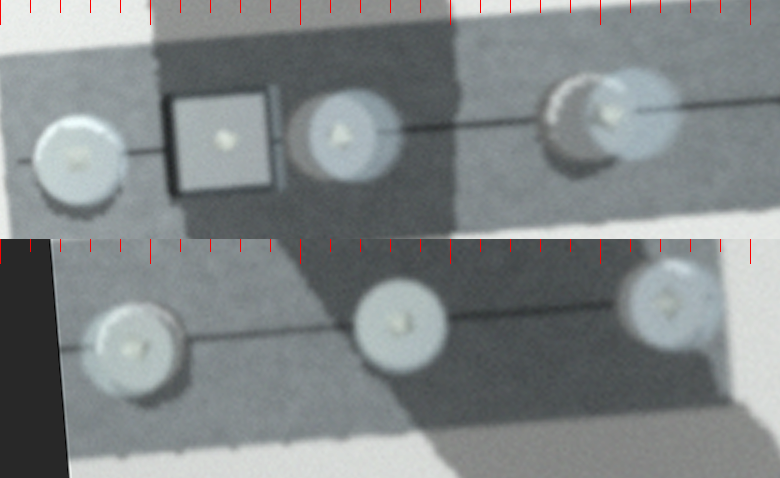

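Jar tops, from settled near-vertical views: y = -0.0033, 0.0887, 0.182, 0.2733 and 0.365, all on the line. Box A is about 3.5 mm off midway. I'll regrasp and shift it on the way back.

```bash
python3 -c "
from h import *
o,M,a=st()
print(rel(M,np.array([.578,.0445,.085])-o['eef_pos']))"
```

```text
t 19.27 tcp [0.5274 0.3458 0.2848] alpha -175.45 toolz [-0.0001 -0.0233 -0.9997] q [ 0.5893  0.5181  0.5139  1.5796 -0.0193 -1.0608] F [-0.0108  0.4126  0.4026] w 0.0515
[ -2.6965 -29.9693  20.6766]
```

Call:
play_rows(motion=[{"translation": [-0.4, -3.5, 1], "roll": 0, "fingers": -0.2}, {"translation": [-0.8, -7, 3], "roll": 0, "fingers": -0.2}, {"translation": [-1.2, -10.5, 5], "roll": 0, "fingers": -0.2}, {"translation": [-1.5, -14, 7], "roll": 0, "fingers": -0.2}, {"translation": [-1.8, -17.5, 9], "roll": 0, "fingers": -0.2}, {"translation": [-2.1, -21, 11], "roll": 0, "fingers": -0.2}, {"translation": [-2.4, -24, 13], "roll": 0, "fingers": -0.2}, {"translation": [-2.7, -27, 15], "roll": 0, "fingers": -0.2}, {"translation": [-2.7, -30, 17], "roll": 0, "fingers": -0.2}, {"translation": [-2.7, -30, 19], "roll": 0, "fingers": -0.2}, {"translation": [-2.7, -30, 20.7], "roll": 0, "fingers": -0.2}, {"translation": [-2.7, -30, 20.7], "roll": 0, "fingers": -0.2}, {"translation": [-2.7, -30, 20.7], "roll": 0, "fingers": -0.2}, {"translation": [-2.7, -30, 20.7], "roll": 0, "fingers": -0.2}])

```text
clock: 20.43
eef_pos: [0.5791, 0.0455, 0.0863]
tool_rot: [-0.04, 0.999, -0.011, 0.001]
ft_force: [0.9, 0.8, -0.5]
grip_width: 0.0511
```

```bash
python3 -c "
from h import *
o,M,a=st()
print(rel(M,np.array([.578,.0445,.0225])-o['eef_pos']))"
```

```text
t 20.43 tcp [0.5791 0.0455 0.0863] alpha -175.39 toolz [ 0.0025 -0.0223 -0.9997] q [ 0.0896  0.5099 -0.0295  1.0309 -0.0224 -1.5617] F [ 0.866   0.8065 -0.5366] w 0.0511
[0.1267 0.0534 6.3757]
```

Call:
play_rows(motion=[{"translation": [0.1, 0.05, 3], "roll": 0, "fingers": -0.2}, {"translation": [0.1, 0.05, 5], "roll": 0, "fingers": -0.2}, {"translation": [0.1, 0.05, 6.4], "roll": 0, "fingers": -0.2}, {"translation": [0.1, 0.05, 6.4], "roll": 0, "fingers": -0.2}, {"translation": [0.1, 0.05, 6.4], "roll": 0, "fingers": 0.2}, {"translation": [0.1, 0.05, 6.4], "roll": 0, "fingers": 0.4}, {"translation": [0.1, 0.05, 6.4], "roll": 0, "fingers": 0.4}, {"translation": [0.1, 0.05, 6.4], "roll": 0, "fingers": 0.4}, {"translation": [0.1, 0.05, 6.1], "roll": 0, "fingers": 0.4}, {"translation": [0, -0.3, 6.1], "roll": 0, "fingers": 0.4}, {"translation": [0, -0.3, 6.1], "roll": 0, "fingers": 0.4}, {"translation": [0, -0.3, 6.4], "roll": 0, "fingers": 0.4}, {"translation": [0, -0.3, 6.4], "roll": 0, "fingers": 0.4}, {"translation": [0, -0.3, 6.4], "roll": 0, "fingers": 0.1}, {"translation": [0, -0.3, 6.4], "roll": 0, "fingers": -0.2}, {"translation": [0, -0.3, 6.4], "roll": 0, "fingers": -0.2}, {"translation": [0, -0.3, 4], "roll": 0, "fingers": -0.2}, {"translation": [0, -0.3, 0], "roll": 0, "fingers": -0.2}, {"translation": [0, -0.3, -4], "roll": 0, "fingers": -0.2}, {"translation": [0, -0.3, -8], "roll": 0, "fingers": -0.2}])

```text
clock: 22.1
eef_pos: [0.5778, 0.0447, 0.1656]
tool_rot: [-0.041, 0.999, -0.011, -0.001]
ft_force: [2.0, 0.0, -0.3]
grip_width: 0.0517
```

```bash
python3 - <<'E'
from h import *
o,M,a=st(); w=grab('wrist','w11'); box(w,[.578,.044],.025)
t=np.radians(244.3); K=C+.13*np.array([np.cos(t),np.sin(t)]); print(K)
print(rel(M,np.array([*K,.18])-o['eef_pos']))
E
```

```text
t 22.10 tcp [0.5778 0.0447 0.1656] alpha -175.34 toolz [-0.0016 -0.0226 -0.9997] q [ 0.0883  0.4433  0.0847  1.2158 -0.0224 -1.5637] F [ 1.9895  0.021  -0.3476] w 0.0517
box th 84 w 38.1 h 37.4 fill 0.862 xy 0.5796 0.0453 ang -85.0 (mod 90 5.0)
[ 0.4676 -0.3439]
[ 14.1417 -37.8587  -0.5402]
```

```bash
sed -i 's/^C=.*/C=np.array([.5242,-.2248])/; s#abs(w/5-38)+abs(h/5-38)#abs(w/5-32.2)+abs(h/5-32.2)#' h.py; python3 - <<'E'
from h import *
o,M,a=st(); box(load('w11'),[.578,.044],.025)
print(rel(M,np.array([.4678,-.3419,.19])-o['eef_pos']))
E
```

```text
t 22.15 tcp [0.5827 0.0452 0.1755] alpha -175.34 toolz [ 0.014  -0.0212 -0.9997] q [ 0.0885  0.4346  0.0975  1.2217 -0.0224 -1.5637] F [2.3695 0.5287 5.8167] w 0.0513
box th 92 w 32.0 h 32.4 fill 0.971 xy 0.5795 0.0426 ang -85.2 (mod 90 4.8)
[ 14.5824 -37.6759  -0.7931]
```

Call:
play_rows(motion=[{"translation": [1, -2.5, -1], "roll": 6, "fingers": -0.2}, {"translation": [2, -5, -1], "roll": 12, "fingers": -0.1}, {"translation": [3, -8, -1], "roll": 18, "fingers": 0}, {"translation": [4, -11, -1], "roll": 25, "fingers": 0}, {"translation": [5, -14, -1], "roll": 32, "fingers": 0}, {"translation": [6.5, -17, -1], "roll": 39, "fingers": 0}, {"translation": [8, -20, -1], "roll": 46, "fingers": 0}, {"translation": [9.5, -23, -1], "roll": 53, "fingers": 0}, {"translation": [11, -26, -1], "roll": 60, "fingers": 0}, {"translation": [12.5, -29, -1], "roll": 67, "fingers": 0}, {"translation": [13.5, -32, -1], "roll": 74, "fingers": 0}, {"translation": [14.2, -35, -1], "roll": 81, "fingers": 0}, {"translation": [14.2, -37.6, -1], "roll": 88, "fingers": 0}, {"translation": [14.2, -37.6, -1], "roll": 90, "fingers": 0}, {"translation": [14.2, -37.6, -1], "roll": 90, "fingers": 0}, {"translation": [14.2, -37.6, -1], "roll": 90, "fingers": 0}, {"translation": [14.2, -37.6, -1], "roll": 90, "fingers": 0}])

```text
clock: 23.57
eef_pos: [0.4675, -0.3405, 0.1831]
tool_rot: [0.677, 0.736, -0.008, 0.007]
ft_force: [-0.0, 0.5, 0.4]
grip_width: 0.0425
```

```bash
python3 - <<'E'
from h import *
o,M,a=st(); w=grab('wrist','w12'); 
im=top(w,.4678-.03,.4678+.03,-.3419-.03,-.3419+.03,.106,5000); g=cv2.GaussianBlur(cv2.cvtColor(im,cv2.COLOR_BGR2GRAY),(0,0),3); cv2.imwrite("pics/k12.png",im)
for th in (30,40,50,60):
    m=(g<th).astype(np.uint8); ct=[c for c in cv2.findContours(m,0,2)[0] if cv2.pointPolygonTest(c,(150,150),True)>-60]
    if ct:
        ct=max(ct,key=cv2.contourArea); d=cv2.distanceTransform(m,cv2.DIST_L2,5); _,r,_,p=cv2.minMaxLoc(d); print(th,"knob inscribed r mm",r/5,.4678-.03+p[0]/5000,-.3419+.03-p[1]/5000)
print(rel(M,np.array([.4678,-.3419,.104])-o['eef_pos']))
E
```

```text
t 23.57 tcp [ 0.4675 -0.3405  0.1831] alpha 94.76 toolz [-0.     -0.0216 -0.9998] q [-0.6207  0.4176  0.0918  1.2325 -0.0176 -0.7038] F [-0.0297  0.4817  0.4223] w 0.0425
50 knob inscribed r mm 0.9993799209594727 0.472 -0.3369
60 knob inscribed r mm 10.1906982421875 0.4638 -0.34169999999999995
[0.0268 0.0329 7.9118]
```

Call:
play_rows(motion=[{"translation": [0, 0, 3], "roll": 0, "fingers": 0}, {"translation": [0, 0, 5.5], "roll": 0, "fingers": 0}, {"translation": [0, 0, 7], "roll": 0, "fingers": 0}, {"translation": [0, 0, 7.9], "roll": 0, "fingers": 0}, {"translation": [0, 0, 7.9], "roll": 0, "fingers": 0}, {"translation": [0, 0, 7.9], "roll": 0, "fingers": 0.5}, {"translation": [0, 0, 7.9], "roll": 0, "fingers": 0.8}, {"translation": [0, 0, 7.9], "roll": 0, "fingers": 1}, {"translation": [0, 0, 7.9], "roll": 0, "fingers": 1}, {"translation": [0, 0, 7.9], "roll": 0, "fingers": 1}, {"translation": [0, 0, 7.9], "roll": 0, "fingers": 1}])

```text
clock: 24.53
eef_pos: [0.4685, -0.3428, 0.1061]
tool_rot: [0.678, 0.735, -0.007, 0.009]
ft_force: [-1.2, 5.3, 6.6]
grip_width: 0.0192
```

```bash
python3 - <<'E'
from h import *
o,M,a=st()
print(arc(M,244.2,60,10,.012,.13).round(2)); print(rel(M,[0,0,.012]))
E
```

```text
t 24.53 tcp [ 0.4685 -0.3428  0.1061] alpha 94.68 toolz [ 0.0032 -0.0223 -0.9997] q [-0.6235  0.4794 -0.0231  1.0527 -0.0163 -0.7054] F [-1.158   5.342   6.5944] w 0.0192
[[-0.03  0.   -1.2 ]
 [-0.65  1.21 -1.18]
 [-1.15  2.47 -1.17]
 [-1.52  3.79 -1.16]
 [-1.74  5.13 -1.15]
 [-1.82  6.49 -1.15]
 [-1.76  7.85 -1.15]
 [-1.56  9.19 -1.15]
 [-1.22 10.51 -1.16]
 [-0.74 11.78 -1.17]
 [-0.14 13.   -1.18]]
[-0.027   0.0016 -1.1997]
```

Call:
play_rows(motion=[{"translation": [0, 0, -0.6], "roll": 0, "fingers": 1}, {"translation": [0, 0, -1.2], "roll": 0, "fingers": 1}, {"translation": [0, 0, -1.2], "roll": 0, "fingers": 1}, {"translation": [-0.65, 1.2, -1.2], "roll": -6, "fingers": 1}, {"translation": [-1.15, 2.45, -1.2], "roll": -12, "fingers": 1}, {"translation": [-1.5, 3.8, -1.15], "roll": -18, "fingers": 1}, {"translation": [-1.75, 5.15, -1.15], "roll": -24, "fingers": 1}, {"translation": [-1.8, 6.5, -1.15], "roll": -30, "fingers": 1}, {"translation": [-1.75, 7.85, -1.15], "roll": -36, "fingers": 1}, {"translation": [-1.55, 9.2, -1.15], "roll": -42, "fingers": 1}, {"translation": [-1.2, 10.5, -1.15], "roll": -48, "fingers": 1}, {"translation": [-0.75, 11.8, -1.15], "roll": -54, "fingers": 1}, {"translation": [-0.15, 13, -1.2], "roll": -60, "fingers": 1}, {"translation": [-0.15, 13, -1.2], "roll": -60, "fingers": 1}, {"translation": [-0.15, 13, -1.2], "roll": -60, "fingers": 1}])

```text
clock: 25.78
eef_pos: [0.5965, -0.3327, 0.1144]
tool_rot: [0.22, 0.976, -0.01, 0.001]
ft_force: [-0.5, 2.8, -7.9]
grip_width: 0.0193
```

```bash
python3 - <<'E'
from h import *
o,M,a=st()
d=np.array(o['eef_pos'][:2])-C; print(np.hypot(*d),np.degrees(np.arctan2(d[1],d[0]))%360, "exp",C+.13*np.array([np.cos(np.radians(304.2)),np.sin(np.radians(304.2))]))
E
```

```text
t 25.78 tcp [ 0.5965 -0.3327  0.1144] alpha 154.64 toolz [-0.0031 -0.0204 -0.9998] q [-0.5005  0.674   0.3396  1.2293 -0.0194 -1.6286] F [-0.5066  2.798  -7.9145] w 0.0193
0.12986209190702203 303.84314185224116 exp [ 0.5973 -0.3323]
```

Call:
play_rows(motion=[{"translation": [-0.05, 0.05, 0], "roll": 0, "fingers": 1}, {"translation": [-0.05, 0.05, 0.4], "roll": 0, "fingers": 1}, {"translation": [-0.05, 0.05, 0.8], "roll": 0, "fingers": 1}, {"translation": [-0.05, 0.05, 1.1], "roll": 0, "fingers": 1}, {"translation": [-0.05, 0.05, 1.2], "roll": 0, "fingers": 1}, {"translation": [-0.05, 0.05, 1.2], "roll": 0, "fingers": 1}, {"translation": [-0.05, 0.05, 1.2], "roll": 0, "fingers": 1}])

```text
clock: 26.37
eef_pos: [0.5973, -0.3324, 0.1061]
tool_rot: [0.22, 0.976, -0.009, 0.003]
ft_force: [-2.2, 8.2, 0.2]
grip_width: 0.0193
```

Call:
play_rows(motion=[{"translation": [0, 0, 0], "roll": 0, "fingers": 0.3}, {"translation": [0, 0, 0], "roll": 0, "fingers": 0}, {"translation": [0, 0, 0], "roll": 0, "fingers": 0}, {"translation": [0, 0, -2], "roll": 0, "fingers": 0}, {"translation": [0, 0, -5], "roll": 0, "fingers": -0.2}, {"translation": [1, 0, -8], "roll": 5, "fingers": -0.2}, {"translation": [4, 0.2, -8], "roll": 12, "fingers": -0.2}, {"translation": [7, 0.3, -8], "roll": 19, "fingers": -0.2}, {"translation": [10, 0.4, -8], "roll": 26, "fingers": -0.2}, {"translation": [13, 0.5, -8], "roll": 33, "fingers": -0.2}, {"translation": [14.7, 0.5, -8], "roll": 40, "fingers": -0.2}, {"translation": [14.7, 0.5, -8], "roll": 47, "fingers": -0.2}, {"translation": [14.7, 0.5, -8], "roll": 54, "fingers": -0.2}, {"translation": [14.7, 0.5, -8], "roll": 60, "fingers": -0.2}, {"translation": [14.7, 0.5, -8], "roll": 60, "fingers": -0.2}, {"translation": [14.7, 0.5, -8], "roll": 60, "fingers": -0.2}, {"translation": [14.7, 0.5, -8], "roll": 60, "fingers": -0.2}])

```text
clock: 27.78
eef_pos: [0.4676, -0.2652, 0.1835]
tool_rot: [0.677, 0.736, -0.008, 0.009]
ft_force: [-0.1, 0.6, 0.0]
grip_width: 0.051
```

```bash
cat >> h.py <<'E'
def pick(z=.0685,name="wp"):
    """measure box in window and give rel move for its grasp"""
    o,M,a=st(); w=grab('wrist',name); b=box(w,[.4655,-.265],.072,save=f"pics/{name}b.png")
    p=np.array([b[5],b[6]]); print("move",rel(M,np.array([*p,z])-o['eef_pos']),"turn alpha by",(b[7]-a+45)%90-45)
E
python3 -c "
from h import *
pick(name='wp2')"
```

```text
t 27.78 tcp [ 0.4676 -0.2652  0.1835] alpha 94.74 toolz [ 0.002  -0.0236 -0.9997] q [-0.5054  0.3383 -0.0253  1.194  -0.0197 -0.5883] F [-0.11    0.5718  0.05  ] w 0.0510
box th 104 w 31.7 h 31.4 fill 0.963 xy 0.4624 -0.2641 ang -86.4 (mod 90 3.6)
move [ 0.4302 -0.5084 11.496 ] turn alpha by -1.167415230191068
```

Call:
play_rows(motion=[{"translation": [0.4, -0.5, 3], "roll": 1, "fingers": -0.2}, {"translation": [0.4, -0.5, 6], "roll": 1, "fingers": -0.2}, {"translation": [0.4, -0.5, 9], "roll": 1, "fingers": -0.2}, {"translation": [0.4, -0.5, 10.5], "roll": 1, "fingers": -0.2}, {"translation": [0.4, -0.5, 11.5], "roll": 1, "fingers": -0.2}, {"translation": [0.4, -0.5, 11.5], "roll": 1, "fingers": -0.2}, {"translation": [0.4, -0.5, 11.5], "roll": 1, "fingers": 0.1}, {"translation": [0.4, -0.5, 11.5], "roll": 1, "fingers": 0.3}, {"translation": [0.4, -0.5, 11.5], "roll": 1, "fingers": 0.4}, {"translation": [0.4, -0.5, 11.5], "roll": 1, "fingers": 0.4}, {"translation": [0.4, -0.5, 11.5], "roll": 1, "fingers": 0.4}])

```text
clock: 28.75
eef_pos: [0.4628, -0.2639, 0.0688]
tool_rot: [0.684, 0.729, -0.008, 0.009]
ft_force: [-0.6, 0.5, -0.4]
grip_width: 0.0368
```

```bash
cat >> h.py <<'E'
def place(y,z=.13,dy=-.0015):
    """rel move to hover over gap at mat-line y (camera frame), from here"""
    o,M,a=st(); x=.567-.0812*(y-.1807)+.0005
    print("hover",rel(M,np.array([x,y+dy,z])-o['eef_pos']),"turn alpha by",(4.64-a+90)%180-90,"tcp target",x,y+dy)
E
python3 -c "
from h import *
place(.1353)"
```

```text
t 28.75 tcp [ 0.4628 -0.2639  0.0688] alpha 93.66 toolz [ 0.0026 -0.0234 -0.9997] q [-0.5078  0.4376 -0.2042  0.9153 -0.0192 -0.5719] F [-0.5594  0.492  -0.4055] w 0.0368
hover [38.8407 13.3666 -7.0199] turn alpha by -89.01971285545255 tcp target 0.5711864799999999 0.1338
```

Call:
play_rows(motion=[{"translation": [0, 0, -1], "roll": 0, "fingers": 0.4}, {"translation": [0, 0, -4], "roll": 0, "fingers": 0.4}, {"translation": [0.5, 0.2, -7.5], "roll": -7, "fingers": 0.4}, {"translation": [3, 1, -8.2], "roll": -14, "fingers": 0.4}, {"translation": [6, 2, -8.2], "roll": -21, "fingers": 0.4}, {"translation": [9.5, 3.2, -8.2], "roll": -28, "fingers": 0.4}, {"translation": [13, 4.4, -8.2], "roll": -35, "fingers": 0.4}, {"translation": [16.5, 5.6, -8.1], "roll": -42, "fingers": 0.4}, {"translation": [20, 6.8, -8], "roll": -49, "fingers": 0.4}, {"translation": [23.5, 8, -7.8], "roll": -56, "fingers": 0.4}, {"translation": [27, 9.2, -7.6], "roll": -63, "fingers": 0.4}, {"translation": [30.5, 10.4, -7.4], "roll": -70, "fingers": 0.4}, {"translation": [34, 11.6, -7.2], "roll": -77, "fingers": 0.4}, {"translation": [37, 12.7, -7], "roll": -84, "fingers": 0.4}, {"translation": [38.8, 13.4, -7], "roll": -91, "fingers": 0.4}, {"translation": [38.8, 13.4, -7], "roll": -91, "fingers": 0.4}, {"translation": [38.8, 13.4, -7], "roll": -91, "fingers": 0.4}, {"translation": [38.8, 13.4, -7], "roll": -91, "fingers": 0.4}])

```text
clock: 30.25
eef_pos: [0.5708, 0.1332, 0.1295]
tool_rot: [-0.04, 0.999, -0.011, -0.0]
ft_force: [0.8, 0.1, -0.6]
grip_width: 0.0366
```

```bash
python3 -c "
from h import *
place(.1353,.0220)"
```

```text
t 30.25 tcp [0.5708 0.1332 0.1295] alpha -175.43 toolz [ 0.0007 -0.0229 -0.9997] q [ 0.2403  0.4836  0.0501  1.1421 -0.0224 -1.4101] F [ 0.7591  0.1237 -0.5835] w 0.0366
hover [-0.0597  0.3038 10.7413] turn alpha by 0.07165702021939069 tcp target 0.5711864799999999 0.1338
```

Call:
play_rows(motion=[{"translation": [0, 0.1, 3], "roll": 0, "fingers": 0.4}, {"translation": [0, 0.2, 6], "roll": 0, "fingers": 0.4}, {"translation": [0, 0.3, 9], "roll": 0, "fingers": 0.4}, {"translation": [0, 0.3, 10.2], "roll": 0, "fingers": 0.4}, {"translation": [0, 0.3, 10.6], "roll": 0, "fingers": 0.4}, {"translation": [0, 0.3, 10.8], "roll": 0, "fingers": 0.4}, {"translation": [0, 0.3, 10.8], "roll": 0, "fingers": 0.4}, {"translation": [0, 0.3, 10.8], "roll": 0, "fingers": 0.4}, {"translation": [0, 0.3, 10.8], "roll": 0, "fingers": 0.4}])

```text
clock: 31.0
eef_pos: [0.5714, 0.1332, 0.0219]
tool_rot: [-0.039, 0.999, -0.011, 0.001]
ft_force: [-0.8, -0.8, 2.0]
grip_width: 0.037
```

Contact is light (2 N). Next I'll release, rise and measure.

Call:
play_rows(motion=[{"translation": [0, 0.05, 0], "roll": 0, "fingers": 0.1}, {"translation": [0, 0.05, 0], "roll": 0, "fingers": -0.2}, {"translation": [0, 0.05, 0], "roll": 0, "fingers": -0.2}, {"translation": [0, 0.05, -2], "roll": 0, "fingers": -0.2}, {"translation": [0, 0.05, -5], "roll": 0, "fingers": -0.2}, {"translation": [0, 0.05, -9], "roll": 0, "fingers": -0.2}, {"translation": [0, 0.05, -13], "roll": 0, "fingers": -0.2}, {"translation": [0, 0.05, -15], "roll": 0, "fingers": -0.2}, {"translation": [0, 0.05, -15], "roll": 0, "fingers": -0.2}, {"translation": [0, 0.05, -15], "roll": 0, "fingers": -0.2}, {"translation": [0, 0.05, -15], "roll": 0, "fingers": -0.2}])

```text
clock: 31.92
eef_pos: [0.57, 0.138, 0.1699]
tool_rot: [-0.041, 0.999, -0.011, -0.001]
ft_force: [-0.4, -0.8, -0.2]
grip_width: 0.0512
```

```bash
python3 - <<'E'
from h import *
o,M,a=st(); w=grab('wrist','w13'); box(w,[.571,.135],.025); box(w,[.578,.0427],.025)
K=C+.13*np.array([np.cos(np.radians(304.2)),np.sin(np.radians(304.2))])
print(K,rel(M,np.array([*K,.183])-o['eef_pos']))
E
```

```text
t 31.92 tcp [0.57   0.138  0.1699] alpha -175.34 toolz [-0.0009 -0.0229 -0.9997] q [ 0.2484  0.4561  0.1164  1.2376 -0.0219 -1.4037] F [-0.4294 -0.818  -0.2272] w 0.0512
box th 96 w 32.1 h 32.3 fill 0.971 xy 0.5713 0.1350 ang -85.5 (mod 90 4.5)
box th 108 w 31.8 h 32.4 fill 0.971 xy 0.5790 0.0455 ang -85.3 (mod 90 4.7)
[ 0.5973 -0.3323] [  1.1061 -47.115   -0.2386]
```

Call:
play_rows(motion=[{"translation": [0, -2, -0.5], "roll": 6, "fingers": -0.1}, {"translation": [0, -5, -0.5], "roll": 13, "fingers": 0}, {"translation": [0.2, -8.5, -0.5], "roll": 20, "fingers": 0}, {"translation": [0.3, -12, -0.5], "roll": 27, "fingers": 0}, {"translation": [0.4, -15.5, -0.5], "roll": 34, "fingers": 0}, {"translation": [0.5, -19, -0.5], "roll": 41, "fingers": 0}, {"translation": [0.6, -22.5, -0.5], "roll": 48, "fingers": 0}, {"translation": [0.7, -26, -0.5], "roll": 55, "fingers": 0}, {"translation": [0.8, -29.5, -0.5], "roll": 62, "fingers": 0}, {"translation": [0.9, -33, -0.5], "roll": 69, "fingers": 0}, {"translation": [1, -36.5, -0.4], "roll": 76, "fingers": 0}, {"translation": [1.1, -40, -0.3], "roll": 83, "fingers": 0}, {"translation": [1.1, -43.5, -0.2], "roll": 90, "fingers": 0}, {"translation": [1.1, -46, -0.2], "roll": 90, "fingers": 0}, {"translation": [1.1, -47.1, -0.2], "roll": 90, "fingers": 0}, {"translation": [1.1, -47.1, -0.2], "roll": 90, "fingers": 0}, {"translation": [1.1, -47.1, -0.2], "roll": 90, "fingers": 0}, {"translation": [1.1, -47.1, -0.2], "roll": 90, "fingers": 0}])

```text
clock: 33.47
eef_pos: [0.5977, -0.3303, 0.1825]
tool_rot: [0.677, 0.736, -0.008, 0.007]
ft_force: [-0.1, 0.0, -0.7]
grip_width: 0.0429
```

```bash
python3 - <<'E'
from h import *
o,M,a=st()
K=C+.13*np.array([np.cos(np.radians(304.2)),np.sin(np.radians(304.2))])
print(K,rel(M,np.array([*K,.1045])-o['eef_pos']))
E
```

```text
t 33.47 tcp [ 0.5977 -0.3303  0.1825] alpha 94.75 toolz [-0.001  -0.0207 -0.9998] q [-0.4969  0.6364  0.4515  1.3769 -0.0187 -0.5799] F [-0.1029  0.0106 -0.7259] w 0.0429
[ 0.5973 -0.3323] [-0.0389 -0.0417  7.8026]
```

Call:
play_rows(motion=[{"translation": [0, 0, 3], "roll": 0, "fingers": 0}, {"translation": [0, 0, 5.5], "roll": 0, "fingers": 0}, {"translation": [0, 0, 7], "roll": 0, "fingers": 0}, {"translation": [0, 0, 7.8], "roll": 0, "fingers": 0}, {"translation": [0, 0, 7.8], "roll": 0, "fingers": 0}, {"translation": [0, 0, 7.8], "roll": 0, "fingers": 0.5}, {"translation": [0, 0, 7.8], "roll": 0, "fingers": 0.8}, {"translation": [0, 0, 7.8], "roll": 0, "fingers": 1}, {"translation": [0, 0, 7.8], "roll": 0, "fingers": 1}, {"translation": [0, 0, 7.8], "roll": 0, "fingers": 1}, {"translation": [0, 0, 7.8], "roll": 0, "fingers": 1}])

```text
clock: 34.38
eef_pos: [0.5991, -0.3334, 0.1075]
tool_rot: [0.678, 0.735, -0.007, 0.009]
ft_force: [-0.7, 3.9, 6.2]
grip_width: 0.019
```

```bash
python3 - <<'E'
from h import *
o,M,a=st()
print(arc(M,304.2,60,10,.012,.13).round(2))
E
```

```text
t 34.38 tcp [ 0.5991 -0.3334  0.1075] alpha 94.69 toolz [ 0.0038 -0.0223 -0.9997] q [-0.5004  0.6784  0.329   1.2073 -0.0177 -0.5823] F [-0.7141  3.8898  6.1797] w 0.0190
[[-0.03  0.   -1.2 ]
 [ 0.7   1.15 -1.21]
 [ 1.55  2.21 -1.23]
 [ 2.5   3.19 -1.25]
 [ 3.55  4.05 -1.27]
 [ 4.69  4.8  -1.3 ]
 [ 5.9   5.43 -1.32]
 [ 7.16  5.93 -1.35]
 [ 8.47  6.29 -1.38]
 [ 9.81  6.52 -1.41]
 [11.17  6.6  -1.44]]
```

Call:
play_rows(motion=[{"translation": [0, 0, -0.6], "roll": 0, "fingers": 1}, {"translation": [0, 0, -1.2], "roll": 0, "fingers": 1}, {"translation": [0, 0, -1.2], "roll": 0, "fingers": 1}, {"translation": [0.7, 1.15, -1.2], "roll": -6, "fingers": 1}, {"translation": [1.55, 2.2, -1.25], "roll": -12, "fingers": 1}, {"translation": [2.55, 3.2, -1.25], "roll": -18, "fingers": 1}, {"translation": [3.6, 4.05, -1.3], "roll": -24, "fingers": 1}, {"translation": [4.75, 4.8, -1.3], "roll": -30, "fingers": 1}, {"translation": [6, 5.45, -1.3], "roll": -36, "fingers": 1}, {"translation": [7.3, 5.95, -1.35], "roll": -42, "fingers": 1}, {"translation": [8.6, 6.3, -1.4], "roll": -48, "fingers": 1}, {"translation": [9.95, 6.5, -1.4], "roll": -54, "fingers": 1}, {"translation": [11.35, 6.6, -1.45], "roll": -60, "fingers": 1}, {"translation": [11.35, 6.6, -1.45], "roll": -60, "fingers": 1}, {"translation": [11.35, 6.6, -1.45], "roll": -60, "fingers": 1}])

```text
clock: 35.63
eef_pos: [0.6544, -0.2146, 0.1163]
tool_rot: [0.22, 0.975, -0.011, 0.002]
ft_force: [2.3, 0.2, -8.2]
grip_width: 0.0197
```

```bash
python3 - <<'E'
from h import *
o,M,a=st()
d=np.array(o['eef_pos'][:2])-C; print(np.hypot(*d),np.degrees(np.arctan2(d[1],d[0]))%360, "exp",C+.13*np.array([np.cos(np.radians(4.2)),np.sin(np.radians(4.2))]))
E
```

```text
t 35.63 tcp [ 0.6544 -0.2146  0.1163] alpha 154.59 toolz [-0.0005 -0.0223 -0.9998] q [-0.3079  0.6852  0.3654  1.2446 -0.0214 -1.4353] F [ 2.305   0.162  -8.1505] w 0.0197
0.13063906617386795 4.468207792519997 exp [ 0.6539 -0.2153]
```

Call:
play_rows(motion=[{"translation": [0, 0, 0.4], "roll": 0, "fingers": 1}, {"translation": [0, 0, 0.8], "roll": 0, "fingers": 1}, {"translation": [0, 0, 1.1], "roll": 0, "fingers": 1}, {"translation": [0, 0, 1.2], "roll": 0, "fingers": 1}, {"translation": [0, 0, 1.2], "roll": 0, "fingers": 1}, {"translation": [0, 0, 1.2], "roll": 0, "fingers": 1}, {"translation": [0, 0, 1.2], "roll": 0, "fingers": 1}])

```text
clock: 36.22
eef_pos: [0.6547, -0.2146, 0.1074]
tool_rot: [0.22, 0.975, -0.01, 0.003]
ft_force: [-1.0, 6.7, 2.7]
grip_width: 0.019
```

Call:
play_rows(motion=[{"translation": [0, 0, 0], "roll": 0, "fingers": 0.3}, {"translation": [0, 0, 0], "roll": 0, "fingers": 0}, {"translation": [0, 0, 0], "roll": 0, "fingers": 0}, {"translation": [0, 0, -2], "roll": 0, "fingers": 0}, {"translation": [0, 0, -5], "roll": 0, "fingers": -0.2}, {"translation": [1, -0.8, -7.5], "roll": 4, "fingers": -0.2}, {"translation": [3.5, -3, -7.5], "roll": 8, "fingers": -0.2}, {"translation": [6, -5.1, -7.5], "roll": 12, "fingers": -0.2}, {"translation": [8.5, -7.2, -7.5], "roll": 18, "fingers": -0.2}, {"translation": [11, -9.3, -7.5], "roll": 24, "fingers": -0.2}, {"translation": [13.5, -11.4, -7.5], "roll": 30, "fingers": -0.2}, {"translation": [14.9, -12.7, -7.5], "roll": 30, "fingers": -0.2}, {"translation": [14.9, -12.7, -7.5], "roll": 30, "fingers": -0.2}, {"translation": [14.9, -12.7, -7.5], "roll": 30, "fingers": -0.2}, {"translation": [14.9, -12.7, -7.5], "roll": 30, "fingers": -0.2}])

```text
clock: 37.47
eef_pos: [0.4664, -0.2654, 0.1821]
tool_rot: [0.465, 0.885, -0.01, 0.007]
ft_force: [0.7, -0.4, 0.2]
grip_width: 0.0513
```

```bash
python3 -c "
from h import *
pick(name='wp3')"
```

```text
t 37.47 tcp [ 0.4664 -0.2654  0.1821] alpha 124.62 toolz [ 0.0027 -0.0237 -0.9997] q [-0.5069  0.3368 -0.0312  1.1889 -0.0194 -1.1112] F [ 0.7375 -0.4231  0.1682] w 0.0513
box th 96 w 32.0 h 32.0 fill 0.965 xy 0.4631 -0.2656 ang -56.8 (mod 90 33.2)
move [ 0.4055 -0.1533 11.359 ] turn alpha by -1.3920582844683622
```

Call:
play_rows(motion=[{"translation": [0.4, -0.15, 3], "roll": 1.4, "fingers": -0.2}, {"translation": [0.4, -0.15, 6], "roll": 1.4, "fingers": -0.2}, {"translation": [0.4, -0.15, 9], "roll": 1.4, "fingers": -0.2}, {"translation": [0.4, -0.15, 10.5], "roll": 1.4, "fingers": -0.2}, {"translation": [0.4, -0.15, 11.4], "roll": 1.4, "fingers": -0.2}, {"translation": [0.4, -0.15, 11.4], "roll": 1.4, "fingers": -0.2}, {"translation": [0.4, -0.15, 11.4], "roll": 1.4, "fingers": 0.1}, {"translation": [0.4, -0.15, 11.4], "roll": 1.4, "fingers": 0.3}, {"translation": [0.4, -0.15, 11.4], "roll": 1.4, "fingers": 0.4}, {"translation": [0.4, -0.15, 11.4], "roll": 1.4, "fingers": 0.4}, {"translation": [0.4, -0.15, 11.4], "roll": 1.4, "fingers": 0.4}])

```text
clock: 38.43
eef_pos: [0.4627, -0.265, 0.0683]
tool_rot: [0.475, 0.88, -0.01, 0.007]
ft_force: [-0.2, 0.2, 0.1]
grip_width: 0.0368
```

```bash
python3 -c "
from h import *
place(.2277)"
```

```text
t 38.43 tcp [ 0.4627 -0.265   0.0683] alpha 123.26 toolz [ 0.0024 -0.0233 -0.9997] q [-0.5098  0.4392 -0.2032  0.9149 -0.0192 -1.0903] F [-0.1503  0.1578  0.0962] w 0.0368
hover [35.4015 35.3116 -7.2897] turn alpha by 61.37876859050277 tcp target 0.5636835999999998 0.2262
```

Call:
play_rows(motion=[{"translation": [0, 0, -1], "roll": 0, "fingers": 0.4}, {"translation": [0, 0, -4], "roll": 0, "fingers": 0.4}, {"translation": [0.5, 0.5, -7.5], "roll": -5, "fingers": 0.4}, {"translation": [2, 2, -8.5], "roll": -10, "fingers": 0.4}, {"translation": [4.5, 4.5, -8.5], "roll": -15, "fingers": 0.4}, {"translation": [7, 7, -8.5], "roll": -20, "fingers": 0.4}, {"translation": [9.5, 9.5, -8.5], "roll": -25, "fingers": 0.4}, {"translation": [12, 12, -8.5], "roll": -30, "fingers": 0.4}, {"translation": [14.5, 14.5, -8.4], "roll": -35, "fingers": 0.4}, {"translation": [17, 17, -8.3], "roll": -40, "fingers": 0.4}, {"translation": [19.5, 19.5, -8.2], "roll": -45, "fingers": 0.4}, {"translation": [22, 22, -8], "roll": -50, "fingers": 0.4}, {"translation": [24.5, 24.5, -7.9], "roll": -55, "fingers": 0.4}, {"translation": [27, 27, -7.8], "roll": -60, "fingers": 0.4}, {"translation": [29.5, 29.5, -7.6], "roll": -61.4, "fingers": 0.4}, {"translation": [32, 32, -7.5], "roll": -61.4, "fingers": 0.4}, {"translation": [34.5, 34.3, -7.3], "roll": -61.4, "fingers": 0.4}, {"translation": [35.4, 35.3, -7.3], "roll": -61.4, "fingers": 0.4}, {"translation": [35.4, 35.3, -7.3], "roll": -61.4, "fingers": 0.4}, {"translation": [35.4, 35.3, -7.3], "roll": -61.4, "fingers": 0.4}])

```text
clock: 40.1
eef_pos: [0.5629, 0.227, 0.1299]
tool_rot: [-0.041, 0.999, -0.011, 0.0]
ft_force: [0.3, -0.1, -0.1]
grip_width: 0.0365
```

```bash
python3 -c "
from h import *
place(.2277,.0215)"
```

```text
t 40.10 tcp [0.5629 0.227  0.1299] alpha -175.25 toolz [ 0.001  -0.0229 -0.9997] q [ 0.3936  0.5248  0.1196  1.1734 -0.0216 -1.2601] F [ 0.3202 -0.118  -0.0728] w 0.0365
hover [-0.0759  0.1606 10.8354] turn alpha by -0.11210495262577069 tcp target 0.5636835999999998 0.2262
```

Call:
play_rows(motion=[{"translation": [0, 0.1, 3], "roll": 0, "fingers": 0.4}, {"translation": [0, 0.15, 6], "roll": 0, "fingers": 0.4}, {"translation": [-0.05, 0.2, 9], "roll": 0, "fingers": 0.4}, {"translation": [-0.05, 0.2, 10.2], "roll": 0, "fingers": 0.4}, {"translation": [-0.05, 0.2, 10.6], "roll": 0, "fingers": 0.4}, {"translation": [-0.05, 0.2, 10.9], "roll": 0, "fingers": 0.4}, {"translation": [-0.05, 0.2, 10.9], "roll": 0, "fingers": 0.4}, {"translation": [-0.05, 0.2, 10.9], "roll": 0, "fingers": 0.4}, {"translation": [-0.05, 0.2, 10.9], "roll": 0, "fingers": 0.4}])

```text
clock: 40.85
eef_pos: [0.5644, 0.2252, 0.0218]
tool_rot: [-0.04, 0.999, -0.011, 0.001]
ft_force: [-0.5, -0.9, 0.2]
grip_width: 0.0369
```

Call:
play_rows(motion=[{"translation": [0.05, 0.1, 0], "roll": 0, "fingers": 0.4}, {"translation": [0.05, 0.1, 0.05], "roll": 0, "fingers": 0.4}, {"translation": [0.05, 0.1, 0.05], "roll": 0, "fingers": 0.1}, {"translation": [0.05, 0.1, 0.05], "roll": 0, "fingers": -0.2}, {"translation": [0.05, 0.1, 0.05], "roll": 0, "fingers": -0.2}, {"translation": [0.05, 0.1, -2], "roll": 0, "fingers": -0.2}, {"translation": [0.05, 0.1, -5], "roll": 0, "fingers": -0.2}, {"translation": [0.05, 0.1, -9], "roll": 0, "fingers": -0.2}, {"translation": [0.05, 0.1, -13], "roll": 0, "fingers": -0.2}, {"translation": [0.05, 0.1, -16], "roll": 0, "fingers": -0.2}, {"translation": [0.05, 0.1, -16], "roll": 0, "fingers": -0.2}, {"translation": [0.05, 0.1, -16], "roll": 0, "fingers": -0.2}, {"translation": [0.05, 0.1, -16], "roll": 0, "fingers": -0.2}])

```text
clock: 41.93
eef_pos: [0.5623, 0.2305, 0.1797]
tool_rot: [-0.041, 0.999, -0.011, -0.001]
ft_force: [0.0, -0.7, -1.0]
grip_width: 0.0511
```

```bash
python3 - <<'E'
from h import *
o,M,a=st(); w=grab('wrist','w14'); box(w,[.564,.2277],.025); box(w,[.571,.135],.025)
K=C+.13*np.array([np.cos(np.radians(4.2)),np.sin(np.radians(4.2))])
print(K,rel(M,np.array([*K,.183])-o['eef_pos']))
E
```

```text
t 41.93 tcp [0.5623 0.2305 0.1797] alpha -175.33 toolz [-0.0001 -0.0227 -0.9997] q [ 0.399   0.4941  0.2035  1.2891 -0.0209 -1.2533] F [ 0.0262 -0.6819 -1.0367] w 0.0511
box th 96 w 32.1 h 32.3 fill 0.973 xy 0.5637 0.2275 ang -85.5 (mod 90 4.5)
box th 108 w 31.8 h 32.4 fill 0.966 xy 0.5708 0.1378 ang -85.5 (mod 90 4.5)
[ 0.6539 -0.2153] [ -5.4901 -45.1737   0.6789]
```

Call:
play_rows(motion=[{"translation": [-0.1, -1, 0], "roll": 7, "fingers": -0.1}, {"translation": [-0.3, -3, 0], "roll": 14, "fingers": 0}, {"translation": [-0.7, -6, 0], "roll": 21, "fingers": 0}, {"translation": [-1.1, -9, 0], "roll": 28, "fingers": 0}, {"translation": [-1.5, -12, 0], "roll": 35, "fingers": 0}, {"translation": [-1.9, -15, 0], "roll": 42, "fingers": 0}, {"translation": [-2.2, -18, 0], "roll": 49, "fingers": 0}, {"translation": [-2.6, -21, 0], "roll": 56, "fingers": 0}, {"translation": [-3, -24, 0.2], "roll": 63, "fingers": 0}, {"translation": [-3.4, -27, 0.3], "roll": 70, "fingers": 0}, {"translation": [-3.7, -30, 0.4], "roll": 77, "fingers": 0}, {"translation": [-4.1, -33, 0.5], "roll": 84, "fingers": 0}, {"translation": [-4.5, -36, 0.6], "roll": 91, "fingers": 0}, {"translation": [-4.9, -39, 0.7], "roll": 98, "fingers": 0}, {"translation": [-5.2, -42, 0.7], "roll": 105, "fingers": 0}, {"translation": [-5.5, -44, 0.7], "roll": 112, "fingers": 0}, {"translation": [-5.5, -45.2, 0.7], "roll": 119, "fingers": 0}, {"translation": [-5.5, -45.2, 0.7], "roll": 120, "fingers": 0}, {"translation": [-5.5, -45.2, 0.7], "roll": 120, "fingers": 0}, {"translation": [-5.5, -45.2, 0.7], "roll": 120, "fingers": 0}])

```text
clock: 43.65
eef_pos: [0.6536, -0.2145, 0.1818]
tool_rot: [0.844, 0.536, -0.006, 0.008]
ft_force: [0.3, 0.4, -1.1]
grip_width: 0.0427
```

```bash
python3 - <<'E'
from h import *
o,M,a=st()
K=C+.13*np.array([np.cos(np.radians(4.2)),np.sin(np.radians(4.2))])
print(K,rel(M,np.array([*K,.105])-o['eef_pos']))
E
```

```text
t 43.65 tcp [ 0.6536 -0.2145  0.1818] alpha 64.83 toolz [-0.0019 -0.021  -0.9998] q [-0.3084  0.652   0.4773  1.3916 -0.0206  0.1308] F [ 0.2678  0.4153 -1.1271] w 0.0427
[ 0.6539 -0.2153] [ 0.0888 -0.0029  7.6845]
```

Call:
play_rows(motion=[{"translation": [0.05, -0.1, 3], "roll": 0, "fingers": 0}, {"translation": [0.05, -0.1, 5.5], "roll": 0, "fingers": 0}, {"translation": [0.05, -0.1, 7], "roll": 0, "fingers": 0}, {"translation": [0.05, -0.1, 7.7], "roll": 0, "fingers": 0}, {"translation": [0.05, -0.1, 7.7], "roll": 0, "fingers": 0}, {"translation": [0.05, -0.1, 7.7], "roll": 0, "fingers": 0.5}, {"translation": [0.05, -0.1, 7.7], "roll": 0, "fingers": 0.8}, {"translation": [0.05, -0.1, 7.7], "roll": 0, "fingers": 1}, {"translation": [0.05, -0.1, 7.7], "roll": 0, "fingers": 1}, {"translation": [0.05, -0.1, 7.7], "roll": 0, "fingers": 1}, {"translation": [0.05, -0.1, 7.7], "roll": 0, "fingers": 1}])

```text
clock: 44.57
eef_pos: [0.6543, -0.2168, 0.1083]
tool_rot: [0.845, 0.535, -0.005, 0.011]
ft_force: [-3.2, -0.1, 5.6]
grip_width: 0.0194
```

```bash
python3 - <<'E'
from h import *
o,M,a=st(); p=np.array(o['eef_pos'][:2]); K=C+.13*np.array([np.cos(np.radians(4.2)),np.sin(np.radians(4.2))]); off=p-K; print("off",off)
for k in range(0,127,6 if 1 else 0):
    if k>120: break
    t=np.radians(k); R=np.array([[np.cos(t),-np.sin(t)],[np.sin(t),np.cos(t)]]); q=C+R@(p-C); print(k,rel(M,[*(q-p),.012]).round(2))
E
```

```text
t 44.57 tcp [ 0.6543 -0.2168  0.1083] alpha 64.64 toolz [ 0.0032 -0.0233 -0.9997] q [-0.311   0.6886  0.3499  1.2219 -0.0212  0.1314] F [-3.1749 -0.0829  5.5924] w 0.0194
off [ 0.0005 -0.0015]
0 [-0.02  0.02 -1.2 ]
6 [ 1.13 -0.7  -1.23]
12 [ 2.21 -1.54 -1.26]
18 [ 3.19 -2.49 -1.3 ]
24 [ 4.07 -3.53 -1.33]
30 [ 4.84 -4.66 -1.36]
36 [ 5.48 -5.86 -1.38]
42 [ 5.99 -7.13 -1.41]
48 [ 6.37 -8.44 -1.43]
54 [ 6.61 -9.78 -1.46]
60 [  6.71 -11.14  -1.48]
66 [  6.67 -12.5   -1.49]
72 [  6.48 -13.86  -1.51]
78 [  6.15 -15.18  -1.52]
84 [  5.69 -16.46  -1.52]
90 [  5.09 -17.69  -1.53]
96 [  4.37 -18.85  -1.53]
102 [  3.53 -19.93  -1.53]
108 [  2.59 -20.91  -1.52]
114 [  1.55 -21.79  -1.51]
120 [  0.42 -22.56  -1.5 ]
```

Call:
play_rows(motion=[{"translation": [0, 0, -0.6], "roll": 0, "fingers": 1}, {"translation": [0, 0, -1.2], "roll": 0, "fingers": 1}, {"translation": [0, 0, -1.2], "roll": 0, "fingers": 1}])

```text
clock: 44.82
eef_pos: [0.654, -0.2159, 0.1183]
tool_rot: [0.845, 0.535, -0.005, 0.009]
ft_force: [2.7, -1.2, -8.7]
grip_width: 0.0192
```

Call:
play_rows(motion=[{"translation": [1.15, -0.7, -0.05], "roll": -6, "fingers": 1}, {"translation": [2.2, -1.55, -0.05], "roll": -12, "fingers": 1}, {"translation": [3.2, -2.5, -0.1], "roll": -18, "fingers": 1}, {"translation": [4.05, -3.55, -0.15], "roll": -24, "fingers": 1}, {"translation": [4.85, -4.65, -0.15], "roll": -30, "fingers": 1}, {"translation": [5.5, -5.85, -0.2], "roll": -36, "fingers": 1}, {"translation": [6, -7.15, -0.2], "roll": -42, "fingers": 1}, {"translation": [6.35, -8.45, -0.25], "roll": -48, "fingers": 1}, {"translation": [6.6, -9.8, -0.25], "roll": -54, "fingers": 1}, {"translation": [6.7, -11.15, -0.3], "roll": -60, "fingers": 1}, {"translation": [6.65, -12.5, -0.3], "roll": -66, "fingers": 1}, {"translation": [6.5, -13.85, -0.3], "roll": -72, "fingers": 1}, {"translation": [6.15, -15.2, -0.3], "roll": -78, "fingers": 1}, {"translation": [5.7, -16.45, -0.3], "roll": -84, "fingers": 1}, {"translation": [5.1, -17.7, -0.3], "roll": -90, "fingers": 1}, {"translation": [4.35, -18.85, -0.3], "roll": -96, "fingers": 1}, {"translation": [3.55, -19.95, -0.3], "roll": -102, "fingers": 1}, {"translation": [2.6, -20.9, -0.3], "roll": -108, "fingers": 1}, {"translation": [1.55, -21.8, -0.3], "roll": -114, "fingers": 1}, {"translation": [0.4, -22.55, -0.3], "roll": -120, "fingers": 1}])

```text
clock: 46.48
eef_pos: [0.451, -0.1167, 0.1187]
tool_rot: [-0.043, 0.999, -0.012, -0.0]
ft_force: [2.9, -3.5, -9.4]
grip_width: 0.0191
```

Call:
play_rows(motion=[{"translation": [0, 0, 0], "roll": 0, "fingers": 1}, {"translation": [0, 0, 0], "roll": 0, "fingers": 1}, {"translation": [0, 0, 0], "roll": 0, "fingers": 1}])

```text
clock: 46.73
eef_pos: [0.4513, -0.1165, 0.1188]
tool_rot: [-0.04, 0.999, -0.012, -0.0]
ft_force: [1.0, -4.2, -8.8]
grip_width: 0.0191
```

```bash
python3 - <<'E'
from h import *
o,M,a=st()
d=np.array(o['eef_pos'][:2])-C; print(np.hypot(*d),np.degrees(np.arctan2(d[1],d[0]))%360)
E
```

```text
t 46.73 tcp [ 0.4513 -0.1165  0.1188] alpha -175.43 toolz [ 0.0002 -0.0234 -0.9997] q [-0.2385  0.2695 -0.3069  0.9888 -0.0227 -1.8892] F [ 0.9644 -4.2195 -8.8042] w 0.0191
0.13054128117143224 123.9290811922809
```

Call:
play_rows(motion=[{"translation": [0, 0, 0.4], "roll": 0, "fingers": 1}, {"translation": [0, 0, 0.8], "roll": 0, "fingers": 1}, {"translation": [0, 0, 1.1], "roll": 0, "fingers": 1}, {"translation": [0, 0, 1.2], "roll": 0, "fingers": 1}, {"translation": [0, 0, 1.2], "roll": 0, "fingers": 1}, {"translation": [0, 0, 1.2], "roll": 0, "fingers": 1}, {"translation": [0, 0, 1.2], "roll": 0, "fingers": 1}])

```text
clock: 47.32
eef_pos: [0.4511, -0.1167, 0.1082]
tool_rot: [-0.041, 0.999, -0.012, -0.0]
ft_force: [-5.0, -4.4, 5.7]
grip_width: 0.0191
```

Call:
play_rows(motion=[{"translation": [0, 0, 0], "roll": 0, "fingers": 0.3}, {"translation": [0, 0, 0], "roll": 0, "fingers": 0}, {"translation": [0, 0, 0], "roll": 0, "fingers": 0}, {"translation": [0, 0, -2], "roll": 0, "fingers": 0}, {"translation": [0, 0, -5], "roll": 0, "fingers": -0.2}, {"translation": [0, -1, -7.2], "roll": 6, "fingers": -0.2}, {"translation": [0, -3, -7.2], "roll": 13, "fingers": -0.2}, {"translation": [-0.1, -5, -7.2], "roll": 20, "fingers": -0.2}, {"translation": [-0.1, -7, -7.2], "roll": 27, "fingers": -0.2}, {"translation": [-0.1, -9, -7.2], "roll": 34, "fingers": -0.2}, {"translation": [-0.2, -11, -7.2], "roll": 41, "fingers": -0.2}, {"translation": [-0.2, -13, -7.2], "roll": 48, "fingers": -0.2}, {"translation": [-0.2, -14.9, -7.2], "roll": 55, "fingers": -0.2}, {"translation": [-0.2, -14.9, -7.2], "roll": 62, "fingers": -0.2}, {"translation": [-0.2, -14.9, -7.2], "roll": 69, "fingers": -0.2}, {"translation": [-0.2, -14.9, -7.2], "roll": 76, "fingers": -0.2}, {"translation": [-0.2, -14.9, -7.2], "roll": 83, "fingers": -0.2}, {"translation": [-0.2, -14.9, -7.2], "roll": 90, "fingers": -0.2}, {"translation": [-0.2, -14.9, -7.2], "roll": 90, "fingers": -0.2}, {"translation": [-0.2, -14.9, -7.2], "roll": 90, "fingers": -0.2}])

```text
clock: 48.98
eef_pos: [0.4661, -0.2626, 0.1824]
tool_rot: [0.676, 0.736, -0.008, 0.008]
ft_force: [0.1, -0.6, -0.0]
grip_width: 0.051
```

```bash
python3 -c "
from h import *
pick(name='wp4')"
```

```text
t 48.98 tcp [ 0.4661 -0.2626  0.1824] alpha 94.87 toolz [ 0.0014 -0.0221 -0.9998] q [-0.503   0.3351 -0.0328  1.191  -0.0187 -0.5881] F [ 0.0874 -0.585  -0.0453] w 0.0510
box th 100 w 32.1 h 32.1 fill 0.961 xy 0.4626 -0.2643 ang -86.1 (mod 90 3.9)
move [ 0.1138 -0.3568 11.3921] turn alpha by -0.922115709684391
```

Call:
play_rows(motion=[{"translation": [0.1, -0.35, 3], "roll": 1, "fingers": -0.2}, {"translation": [0.1, -0.35, 6], "roll": 1, "fingers": -0.2}, {"translation": [0.1, -0.35, 9], "roll": 1, "fingers": -0.2}, {"translation": [0.1, -0.35, 10.5], "roll": 1, "fingers": -0.2}, {"translation": [0.1, -0.35, 11.4], "roll": 1, "fingers": -0.2}, {"translation": [0.1, -0.35, 11.4], "roll": 1, "fingers": -0.2}, {"translation": [0.1, -0.35, 11.4], "roll": 1, "fingers": 0.1}, {"translation": [0.1, -0.35, 11.4], "roll": 1, "fingers": 0.3}, {"translation": [0.1, -0.35, 11.4], "roll": 1, "fingers": 0.4}, {"translation": [0.1, -0.35, 11.4], "roll": 1, "fingers": 0.4}, {"translation": [0.1, -0.35, 11.4], "roll": 1, "fingers": 0.4}])

```text
clock: 49.95
eef_pos: [0.4629, -0.2651, 0.0694]
tool_rot: [0.684, 0.729, -0.008, 0.009]
ft_force: [0.3, 0.8, 2.0]
grip_width: 0.0366
```

```bash
python3 -c "
from h import *
place(.3192)"
```

```text
t 49.95 tcp [ 0.4629 -0.2651  0.0694] alpha 93.66 toolz [ 0.0027 -0.0234 -0.9997] q [-0.5098  0.438  -0.2017  0.9173 -0.0191 -0.5739] F [0.3036 0.8421 2.0126] w 0.0366
hover [57.4086 13.0492 -7.3974] turn alpha by -89.02242329225709 tcp target 0.5562537999999999 0.3177
```

Call:
play_rows(motion=[{"translation": [0, 0, -2], "roll": 0, "fingers": 0.4}, {"translation": [0, 0, -5], "roll": 0, "fingers": 0.4}, {"translation": [1, 0.2, -8], "roll": -5, "fingers": 0.4}, {"translation": [4, 0.9, -8.8], "roll": -10, "fingers": 0.4}, {"translation": [7.5, 1.7, -8.8], "roll": -15, "fingers": 0.4}, {"translation": [11, 2.5, -8.8], "roll": -21, "fingers": 0.4}, {"translation": [14.5, 3.3, -8.8], "roll": -27, "fingers": 0.4}, {"translation": [18, 4.1, -8.8], "roll": -33, "fingers": 0.4}, {"translation": [21.5, 4.9, -8.7], "roll": -39, "fingers": 0.4}, {"translation": [25, 5.7, -8.6], "roll": -45, "fingers": 0.4}, {"translation": [28.5, 6.5, -8.5], "roll": -51, "fingers": 0.4}, {"translation": [32, 7.3, -8.4], "roll": -57, "fingers": 0.4}, {"translation": [35.5, 8.1, -8.3], "roll": -63, "fingers": 0.4}, {"translation": [39, 8.9, -8.2], "roll": -69, "fingers": 0.4}, {"translation": [42.5, 9.7, -8.1], "roll": -75, "fingers": 0.4}, {"translation": [46, 10.5, -8], "roll": -81, "fingers": 0.4}, {"translation": [49.5, 11.3, -7.8], "roll": -86, "fingers": 0.4}, {"translation": [53, 12.1, -7.6], "roll": -91, "fingers": 0.4}, {"translation": [56, 12.7, -7.4], "roll": -91, "fingers": 0.4}, {"translation": [57.4, 13, -7.4], "roll": -91, "fingers": 0.4}])

```text
clock: 51.62
eef_pos: [0.555, 0.322, 0.1289]
tool_rot: [-0.043, 0.999, -0.01, 0.0]
ft_force: [0.1, -0.9, -1.1]
grip_width: 0.0366
```

Call:
play_rows(motion=[{"translation": [0, 0, 0], "roll": 0, "fingers": 0.4}, {"translation": [0, 0, 0], "roll": 0, "fingers": 0.4}, {"translation": [0, 0, 0], "roll": 0, "fingers": 0.4}])

```text
clock: 51.87
eef_pos: [0.555, 0.3169, 0.1294]
tool_rot: [-0.04, 0.999, -0.012, -0.0]
ft_force: [-0.2, -0.9, 0.1]
grip_width: 0.0365
```

```bash
python3 -c "
from h import *
place(.3192,.0225)"
```

```text
t 51.87 tcp [0.555  0.3169 0.1294] alpha -175.37 toolz [ 0.0003 -0.0233 -0.9997] q [ 0.528   0.5901  0.23    1.2222 -0.0202 -1.1235] F [-0.1669 -0.9362  0.0733] w 0.0365
hover [-0.1445  0.3134 10.6821] turn alpha by 0.011851138481688395 tcp target 0.5562537999999999 0.3177
```

Call:
play_rows(motion=[{"translation": [-0.05, 0.1, 3], "roll": 0, "fingers": 0.4}, {"translation": [-0.05, 0.25, 6], "roll": 0, "fingers": 0.4}, {"translation": [-0.05, 0.4, 9], "roll": 0, "fingers": 0.4}, {"translation": [-0.05, 0.4, 10.2], "roll": 0, "fingers": 0.4}, {"translation": [-0.05, 0.4, 10.6], "roll": 0, "fingers": 0.4}, {"translation": [-0.05, 0.4, 10.8], "roll": 0, "fingers": 0.4}, {"translation": [-0.05, 0.4, 10.8], "roll": 0, "fingers": 0.4}, {"translation": [-0.05, 0.4, 10.8], "roll": 0, "fingers": 0.4}, {"translation": [-0.05, 0.4, 10.8], "roll": 0, "fingers": 0.4}])

```text
clock: 52.62
eef_pos: [0.5564, 0.3191, 0.0225]
tool_rot: [-0.04, 0.999, -0.011, 0.001]
ft_force: [0.0, 0.5, -0.2]
grip_width: 0.0365
```

Call:
play_rows(motion=[{"translation": [0, -0.15, 0], "roll": 0, "fingers": 0.4}, {"translation": [0, -0.15, 0.05], "roll": 0, "fingers": 0.4}, {"translation": [0, -0.15, 0.05], "roll": 0, "fingers": 0.1}, {"translation": [0, -0.15, 0.05], "roll": 0, "fingers": -0.2}, {"translation": [0, -0.15, 0.05], "roll": 0, "fingers": -0.2}, {"translation": [0, -0.15, -2], "roll": 0, "fingers": -0.2}, {"translation": [0, -0.15, -5], "roll": 0, "fingers": -0.2}, {"translation": [0, -0.15, -9], "roll": 0, "fingers": -0.2}, {"translation": [0, -0.15, -13], "roll": 0, "fingers": -0.2}, {"translation": [0, -0.15, -16], "roll": 0, "fingers": -0.2}, {"translation": [0, -0.15, -16], "roll": 0, "fingers": -0.2}, {"translation": [0, -0.15, -16], "roll": 0, "fingers": -0.2}, {"translation": [0, -0.15, -16], "roll": 0, "fingers": -0.2}])

```text
clock: 53.7
eef_pos: [0.5551, 0.3214, 0.1806]
tool_rot: [-0.041, 0.999, -0.011, -0.0]
ft_force: [-0.6, 0.0, -0.5]
grip_width: 0.0511
```

```bash
cat >> h.py <<'E'
def std(c,z=.018):
    """white round top of the standard: near-circular bright blob of ~44 mm ringed by black, on the bench strip"""
    im=top(c,.38,.54,.0,.34,z,2500); g=cv2.GaussianBlur(cv2.cvtColor(im,cv2.COLOR_BGR2GRAY),(0,0),2)
    h=cv2.HoughCircles(g,cv2.HOUGH_GRADIENT,1.5,60,param1=60,param2=25,minRadius=44,maxRadius=62)
    if h is not None:
        for x,y,r in h[0]: print("circle %.4f %.4f r %.1f"%(.38+x/2500,.34-y/2500,r/2.5),"bgr",im[int(y)-8:int(y)+8,int(x)-8:int(x)+8].mean((0,1)).round())
    return im
E
python3 - <<'E'
from h import *
o,M,a=st(); w=grab('wrist','w15'); box(w,[.556,.3192],.025)
s=grab('scene','s15'); d=grab('side','d15')
for n,c in(('w',w),('s',s),('d',d)): print(n); std(c)
cv2.imwrite('pics/sd15.png',cv2.resize(s['pixels'][150:270,60:470,::-1].copy(),(800,234)))
print(rel(M,np.array([.50,.24,.30])-o['eef_pos']))
E
```

```text
t 53.70 tcp [0.5551 0.3214 0.1806] alpha -175.34 toolz [-0.     -0.023  -0.9997] q [ 0.5337  0.5648  0.3231  1.3408 -0.0198 -1.1183] F [-0.6147  0.0198 -0.4626] w 0.0511
box th 100 w 31.6 h 31.6 fill 0.967 xy 0.5562 0.3196 ang -85.3 (mod 90 4.7)
w
circle 0.4385 0.1441 r 20.4 bgr [0. 0. 0.]
circle 0.4547 0.3037 r 23.8 bgr [100. 100.  97.]
circle 0.4529 0.2443 r 18.3 bgr [ 86. 163. 179.]
s
circle 0.4493 0.1345 r 21.6 bgr [95. 95. 99.]
circle 0.4715 0.3157 r 20.0 bgr [13. 12. 12.]
circle 0.4727 0.0691 r 19.6 bgr [ 4.  5. 45.]
circle 0.4445 0.0697 r 20.1 bgr [ 16.  16. 102.]
d
circle 0.4199 0.1171 r 22.3 bgr [87. 86. 89.]
circle 0.4427 0.0511 r 18.4 bgr [53. 52. 93.]
circle 0.4589 0.0769 r 23.0 bgr [ 56.  54. 130.]
circle 0.4565 0.2983 r 19.6 bgr [63. 60. 60.]
[  6.1763  -7.9338 -11.746 ]
```

Call:
play_rows(motion=[{"translation": [2.5, -2.2, -2], "roll": 0, "fingers": -0.2}, {"translation": [5, -4.4, -4], "roll": 0, "fingers": -0.4}, {"translation": [7.5, -6.6, -6], "roll": 0, "fingers": -0.5}, {"translation": [10, -8.8, -6.7], "roll": 0, "fingers": -0.5}, {"translation": [12.4, -11, -6.7], "roll": 0, "fingers": -0.5}, {"translation": [12.4, -11, -6.7], "roll": 0, "fingers": -0.5}, {"translation": [12.4, -11, -6.7], "roll": 0, "fingers": -0.5}, {"translation": [12.4, -11, -6.7], "roll": 0, "fingers": -0.5}])

```text
clock: 54.52
eef_pos: [0.441, 0.2035, 0.2503]
tool_rot: [-0.04, 0.999, -0.011, -0.0]
ft_force: [0.7, -0.6, -0.0]
grip_width: 0.0642
```

```bash
python3 - <<'E'
from h import *
o,M,a=st(); w=grab('wrist','w16'); print(np.linalg.inv(w["world_to_cam"])[:3,3])
std(w); 
for p in([.5782,.0427],[.5707,.1353],[.5633,.2277]): box(w,p,.025)
s=load('s15'); A=w['pixels'][:,:,::-1]; B=s['pixels'][150:290,70:450,::-1]
cv2.imwrite('pics/v16.png',np.vstack([A[:300].copy(),cv2.resize(B.copy(),(560,206))]))
E
```

```text
t 54.52 tcp [0.441  0.2035 0.2503] alpha -175.36 toolz [ 0.0004 -0.0225 -0.9997] q [ 0.4445  0.2172 -0.0124  1.3506 -0.0204 -1.2072] F [ 0.6893 -0.6483 -0.031 ] w 0.0642
[0.4476 0.1273 0.381 ]
circle 0.4313 0.1381 r 21.4 bgr [105. 107. 108.]
circle 0.4583 0.0667 r 18.9 bgr [ 74.  76. 147.]
circle 0.4487 0.3103 r 20.7 bgr [85. 84. 79.]
circle 0.4589 0.2533 r 19.0 bgr [ 78. 146. 161.]
box th 100 w 29.4 h 31.9 fill 0.970 xy 0.5759 0.0483 ang -85.4 (mod 90 4.6)
box th 104 w 31.2 h 31.4 fill 0.966 xy 0.5680 0.1370 ang -85.1 (mod 90 4.9)
box th 92 w 32.3 h 32.3 fill 0.968 xy 0.5610 0.2274 ang -85.5 (mod 90 4.5)
```

View pics/v16.png

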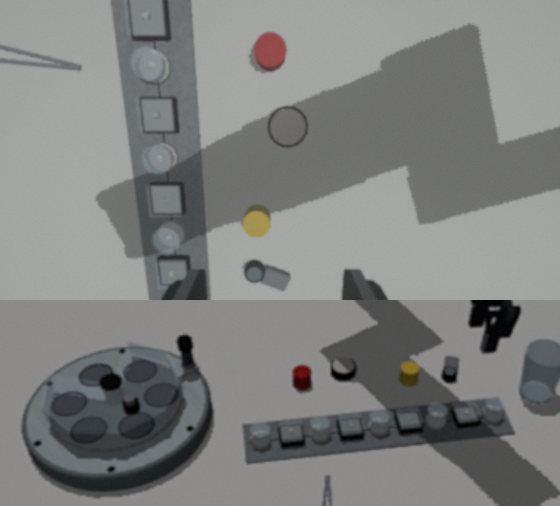

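The standard was knocked and is now at (0.431, 0.138), wrist pixel (288,126). All four boxes sit between the jars and no seat still holds a box. Next I'll go down over the standard.

Call:
play_rows(motion=[{"translation": [0.4, -1.5, 3.5], "roll": 0, "fingers": -0.5}, {"translation": [0.8, -3, 7], "roll": 0, "fingers": -0.5}, {"translation": [1.2, -4.5, 10.5], "roll": 0, "fingers": -0.5}, {"translation": [1.5, -6, 14], "roll": 0, "fingers": -0.5}, {"translation": [1.5, -6, 17], "roll": 0, "fingers": -0.5}, {"translation": [1.5, -6, 19], "roll": 0, "fingers": -0.5}, {"translation": [1.5, -6, 19], "roll": 0, "fingers": -0.5}, {"translation": [1.5, -6, 19], "roll": 0, "fingers": -0.5}, {"translation": [1.5, -6, 19], "roll": 0, "fingers": -0.5}])

```text
clock: 55.32
eef_pos: [0.4323, 0.139, 0.063]
tool_rot: [-0.041, 0.999, -0.011, 0.001]
ft_force: [0.8, -1.0, 0.4]
grip_width: 0.0639
```

```bash
python3 - <<'E'
from h import *
o,M,a=st(); w=grab('wrist','w17'); std(w); s=grab('scene','s17'); std(s)
print(rel(M,np.array([.4313,.1371,.0205])-o['eef_pos']))
E
```

```text
t 55.32 tcp [0.4323 0.139  0.063 ] alpha -175.31 toolz [ 0.0021 -0.022  -0.9998] q [ 0.3247  0.3265 -0.4004  0.8489 -0.0215 -1.3279] F [ 0.7657 -1.0327  0.3762] w 0.0639
circle 0.4319 0.1375 r 19.0 bgr [109. 110. 111.]
circle 0.4571 0.0649 r 18.9 bgr [ 73.  74. 157.]
circle 0.4793 0.1765 r 17.8 bgr [38. 39. 38.]
circle 0.4967 0.2077 r 22.3 bgr [30. 30. 29.]
circle 0.4463 0.0685 r 19.7 bgr [15. 16. 99.]
[ 0.119  -0.0832  4.2509]
```

Call:
play_rows(motion=[{"translation": [0.1, -0.05, 2], "roll": 0, "fingers": -0.5}, {"translation": [0.1, -0.05, 3.5], "roll": 0, "fingers": -0.5}, {"translation": [0.1, -0.05, 4.2], "roll": 0, "fingers": -0.5}, {"translation": [0.1, -0.05, 4.2], "roll": 0, "fingers": -0.5}, {"translation": [0.1, -0.05, 4.2], "roll": 0, "fingers": -0.2}, {"translation": [0.1, -0.05, 4.2], "roll": 0, "fingers": 0.1}, {"translation": [0.1, -0.05, 4.2], "roll": 0, "fingers": 0.2}, {"translation": [0.1, -0.05, 4.2], "roll": 0, "fingers": 0.2}, {"translation": [0.1, -0.05, 4.2], "roll": 0, "fingers": 0.2}])

```text
clock: 56.17
eef_pos: [0.4311, 0.1371, 0.022]
tool_rot: [-0.041, 0.999, -0.011, 0.001]
ft_force: [-1.2, -0.0, 6.7]
grip_width: 0.0415
```

```bash
python3 - <<'E'
from h import *
o,M,a=st()
W=C+.07*np.array([np.cos(np.radians(214.2)),np.sin(np.radians(214.2))]); print(W,rel(M,np.array([*W,.13])-o['eef_pos']))
# seat ring centre as the wrist camera saw it empty / camera-frame estimate
E
```

```text
t 56.17 tcp [0.4311 0.1371 0.022 ] alpha -175.34 toolz [ 0.0034 -0.0214 -0.9998] q [ 0.3216  0.3852 -0.4509  0.7382 -0.0214 -1.3306] F [-1.1653 -0.0344  6.7499] w 0.0415
[ 0.4663 -0.2641] [ -0.2686 -40.4989  -9.9293]
```

Call:
play_rows(motion=[{"translation": [0, 0, -1.5], "roll": 0, "fingers": 0.2}, {"translation": [0, 0, -4], "roll": 0, "fingers": 0.2}, {"translation": [0, -1, -8], "roll": 4, "fingers": 0.2}, {"translation": [0, -3, -12], "roll": 8, "fingers": 0.2}, {"translation": [0, -6, -14.5], "roll": 12, "fingers": 0.2}, {"translation": [0, -9.5, -14.5], "roll": 17, "fingers": 0.2}, {"translation": [0, -13, -14.5], "roll": 22, "fingers": 0.2}, {"translation": [0, -16.5, -14.4], "roll": 27, "fingers": 0.2}, {"translation": [-0.1, -20, -14.3], "roll": 32, "fingers": 0.2}, {"translation": [-0.1, -23.5, -14.2], "roll": 37, "fingers": 0.2}, {"translation": [-0.1, -27, -14.1], "roll": 42, "fingers": 0.2}, {"translation": [-0.1, -30.5, -14], "roll": 47, "fingers": 0.2}, {"translation": [-0.1, -34, -13.9], "roll": 52, "fingers": 0.2}, {"translation": [-0.1, -37.5, -13.9], "roll": 57, "fingers": 0.2}, {"translation": [-0.1, -40, -13.9], "roll": 60.5, "fingers": 0.2}, {"translation": [-0.1, -40.6, -13.9], "roll": 60.5, "fingers": 0.2}, {"translation": [-0.1, -40.6, -13.9], "roll": 60.5, "fingers": 0.2}, {"translation": [-0.1, -40.6, -13.9], "roll": 60.5, "fingers": 0.2}, {"translation": [-0.1, -40.6, -13.9], "roll": 60.5, "fingers": 0.2}])

```text
clock: 57.75
eef_pos: [0.4635, -0.2635, 0.1685]
tool_rot: [0.467, 0.884, -0.009, 0.005]
ft_force: [-0.2, 0.5, -0.9]
grip_width: 0.0411
```

```bash
python3 - <<'E'
from h import *
o,M,a=st(); w=grab('wrist','w18')
print(rel(M,np.array([.4652,-.2643,.0735])-o['eef_pos']))
E
```

```text
t 57.75 tcp [ 0.4635 -0.2635  0.1685] alpha 124.26 toolz [ 0.0005 -0.0217 -0.9998] q [-0.5067  0.3425 -0.0602  1.1572 -0.0187 -1.1046] F [-0.2244  0.4783 -0.8978] w 0.0411
[0.0127 0.2032 9.4987]
```

Call:
play_rows(motion=[{"translation": [0, 0.1, 3], "roll": 0, "fingers": 0.2}, {"translation": [0, 0.15, 6], "roll": 0, "fingers": 0.2}, {"translation": [0, 0.15, 8], "roll": 0, "fingers": 0.2}, {"translation": [0, 0.15, 9], "roll": 0, "fingers": 0.2}, {"translation": [0, 0.15, 9.5], "roll": 0, "fingers": 0.2}, {"translation": [0, 0.15, 9.5], "roll": 0, "fingers": 0.2}, {"translation": [0, 0.15, 9.5], "roll": 0, "fingers": 0.2}, {"translation": [0, 0.15, 9.5], "roll": 0, "fingers": 0.2}])

```text
clock: 58.47
eef_pos: [0.4662, -0.2663, 0.0747]
tool_rot: [0.468, 0.884, -0.01, 0.007]
ft_force: [-0.1, -0.4, 0.0]
grip_width: 0.0413
```

Call:
play_rows(motion=[{"translation": [0.2, 0.05, 0], "roll": 0, "fingers": 0.2}, {"translation": [0.2, 0.05, 0.15], "roll": 0, "fingers": 0.2}, {"translation": [0.2, 0.05, 0.25], "roll": 0, "fingers": 0.2}, {"translation": [0.2, 0.05, 0.25], "roll": 0, "fingers": 0.2}, {"translation": [0.2, 0.05, 0.25], "roll": 0, "fingers": 0.2}])

```text
clock: 58.88
eef_pos: [0.465, -0.2642, 0.0722]
tool_rot: [0.468, 0.884, -0.009, 0.007]
ft_force: [-1.5, 1.4, 6.5]
grip_width: 0.0411
```

Contact is 6.5 N at the expected height. I'll release by opening only to about 55 mm, rise and measure against the seat ring.

Call:
play_rows(motion=[{"translation": [0, 0, -0.03], "roll": 0, "fingers": 0.05}, {"translation": [0, 0, -0.03], "roll": 0, "fingers": -0.15}, {"translation": [0, 0, -0.03], "roll": 0, "fingers": -0.3}, {"translation": [0, 0, -0.03], "roll": 0, "fingers": -0.3}, {"translation": [0, 0, -1.5], "roll": 0, "fingers": -0.3}, {"translation": [0, 0, -4], "roll": 0, "fingers": -0.3}, {"translation": [0, 0, -8], "roll": 0, "fingers": -0.3}, {"translation": [0, 0, -12], "roll": 0, "fingers": -0.3}, {"translation": [0, 0, -15], "roll": 0, "fingers": -0.3}, {"translation": [0, 0, -15], "roll": 0, "fingers": -0.3}, {"translation": [0, 0, -15], "roll": 0, "fingers": -0.3}, {"translation": [0, 0, -15], "roll": 0, "fingers": -0.3}])

```text
clock: 59.88
eef_pos: [0.4638, -0.2606, 0.22]
tool_rot: [0.468, 0.884, -0.01, 0.005]
ft_force: [-0.0, 0.6, -0.6]
grip_width: 0.0553
```

```bash
python3 - <<'E'
from h import *
o,M,a=st(); w=grab('wrist','w19')
T=top(w,.425,.505,-.305,-.225,.068,4000); S=top(w,.425,.505,-.305,-.225,.050,4000)
for im,lab in((T,'top'),(S,'seat')):
    g=cv2.GaussianBlur(cv2.cvtColor(im,cv2.COLOR_BGR2GRAY),(0,0),2)
    for r0,r1 in((18,23),(25,29)):
        h=cv2.HoughCircles(g,cv2.HOUGH_GRADIENT,1.5,400,param1=50,param2=20,minRadius=r0*4,maxRadius=r1*4)
        if h is not None: x,y,r=h[0][0]; print(lab,"%.4f %.4f r %.1f"%(.425+x/4000,-.225-y/4000,r/4))
s=grab('scene','s19'); d=grab('side','d19')
f=lambda x,h:cv2.resize(np.ascontiguousarray(x[...,::-1]),(int(x.shape[1]*h/x.shape[0]),h),interpolation=cv2.INTER_CUBIC)
A=np.hstack([T,S]); B=np.hstack([f(s['pixels'][150:280,70:450],200),f(d['pixels'][220:360,310:480],200)])
B=cv2.resize(B,(640,int(B.shape[0]*640/B.shape[1]))); cv2.imwrite('pics/v19.png',np.vstack([A,B])); print(A.shape,B.shape)
E
```

```text
t 59.88 tcp [ 0.4638 -0.2606  0.22  ] alpha 124.16 toolz [-0.0002 -0.0219 -0.9998] q [-0.5014  0.3078  0.0291  1.2817 -0.0193 -1.0976] F [-0.0313  0.597  -0.5794] w 0.0553
top 0.4653 -0.2634 r 19.1
top 0.4616 -0.2661 r 25.3
seat 0.4691 -0.2612 r 20.5
seat 0.4661 -0.2638 r 26.9
(319, 640, 3) (154, 640, 3)
```

View pics/v19.png

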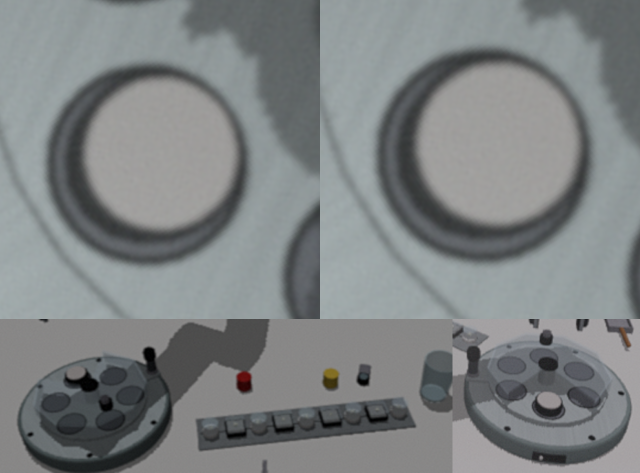

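```bash
python3 -c "
from workcell import bot
print(bot.job_done(), bot.get_obs()['clock'])"
```

```text
the job is handed in; nothing more can be done
the job is handed in; nothing more can be done
```

The job is done and handed in at about 60 s on the robot's clock. All four boxes are on the mat, one to each gap, and the white standard stands on the window seat with the stage locked.

**What I did:** I made four plunger pulls, three of 60° and one of 120°. After each one the knob came back to its home height before I touched a box or the standard. Every box then went onto the printed line between two jars. The standard had been knocked aside during the run, so I found it again before picking it up.

**Last checks:**

| Item | Result |
|---|---|
| Boxes 2–4 | within about 1 mm of midway and of the line |
| Box 1 | first landed about 3.5 mm off, so I moved it |
| Box angles | 4.5–4.8°, against the mat's 4.6° |
| Standard | upright, about 1 mm from the seat ring's centre |
| Jars, glass, loupe | no sign in the final views that they moved |

**What was less certain or went wrong:**
- **Box 1's final position:** it rests on a view taken while the arm was still settling, plus an angled view. The angled view read 2.8 mm too far along for it. Box 2 showed the same error from the same angle, so I corrected for it and took box 1 to be midway.
- **Tool tilt:** an early move hit a joint limit, which left the tool tilted about 1.3° for the whole run.
- **First stage turn:** the knob slid in the fingers and the side load reached about 18 N. I rolled the tool with the stage after that.
- **Tweezers:** I did not check them closely at the end.

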